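# Plug the test cell and screw its vent shut

### The job

Close up the blue test cell: take the orange bung from the sloping rack and set it upright in the cell's neck, keeping hold of it until it is fully home with its flange on the rim; only then let go and turn the red vent handle clockwise until it stops tight. Leave the other two bungs in the rack and do not knock over or push about the stand, jar, beaker, tin or dish.

Things in the scene. Friction and masses are not known exactly. Their poses are not given: they have to be found in the camera images.
- bung: Orange bung, 92 mm long, ~150 g. Cone 40 mm long (32 mm across near the foot, 42 mm at the top), round flange 56 mm across from 40 to 48 mm, grip block from 48 to 92 mm: 44 mm along its x, 24 mm thick along its y. Origin at the centre of the small lower end; z runs up its length. It starts in a socket of the rack, leaning 32 degrees from vertical, grip end towards -x of the rack.
- bung_grip (a point): Middle of the orange bung's grip block, on its axis, 72 mm from the foot (24 mm above the flange's upper face). Axes as bung.
- bung_flange (a point): Centre of the underside of the orange bung's flange, 40 mm from the foot. Axes as bung. Fully home, it coincides with neck.
- bung_green: Same shape and size as the orange bung, but a different colour: not for this cell. Stands in another socket of the rack and stays there. Origin at the centre of its small lower end, z up its length to the grip.
- bung_white: Same shape and size as the orange bung, but a different colour: not for this cell. Stands in a third socket of the rack and stays there. Origin at the centre of its small lower end, z up its length to the grip.
- rack: Fixed sloping rack, 150 mm in x, 250 mm in y. Three sockets at y = -80, 0, 80 mm lean 32 degrees to its -x, the side facing the robot. A bung draws out along its own axis; its cone sits 40 mm deep with about 1 mm of play. Which bung is in which socket varies; 56 mm lie between neighbouring grip blocks, whose tops are about 130 mm above the table. Origin under its centre on the table, z up.
- cell: Fixed blue test cell, 110 mm in x, 220 mm in y, 80 mm high, on a base 130 by 236 mm. On top are the neck, at y = +62 mm, and the vent with red handle, at y = -62 mm. Origin under its centre on the table, z up. Rack and cell stand on opposite sides, left or right by chance.
- neck (a point): Centre of the rim of the upright steel neck (orange ring at its foot), 124.5 mm above the table. The bore is a cone with about 1 mm of play all round the bung: 45 mm across at the rim, 34 mm at the bottom, 44 mm deep, so the flange comes to rest on the rim, 57 mm across outside. Axes as the cell.
- vent (a joint): Turn of the vent handle in rad: 0 is fully open, 2.8 is shut tight against its stop. It grows clockwise as seen from above. It starts somewhere between 0 and 0.7, needs about 0.06 N m, and stays where it is left; it does not rise or sink.
- vent_grip (a point): On the vertical axis of the vent, at mid-height of its red bar handle, 130 mm above the table (50 mm above the cell's top). The bar is 70 mm long along this point's x, 16 mm thick along its y, 36 mm high (112 to 148 mm above the table). The point turns with the handle; z up.
- stand: Loose retort stand between rack and cell, 2.6 kg: base disc 110 mm across, pole 20 mm across and 370 mm high; at 310 mm a blue arm reaches 120 mm along its +x (away from the robot) to a funnel 76 mm across (160 to 325 mm high), and a black screw reaches 50 mm along -x. Origin under the pole on the table, z up. Leave it be.
- bottle: White plastic jar, 60 mm across, 125 mm high, standing behind the cell (far side from the robot). Origin under its centre. To be left alone.
- beaker: Glass beaker, 64 mm across, 85 mm high, standing in front of the cell (robot side). Origin under its centre. To be left alone.
- tin: Steel tin, 68 mm across, 100 mm high, standing behind the rack. Origin under its centre. To be left alone.
- dish: Black rubber dish, 90 mm across, 32 mm high, standing in front of the rack. Origin under its centre. To be left alone.
There are look-alikes about, which are no part of the job. There is more than one size of the bung; the job needs the larger.

How it is judged:
By the outcome, as a careful person would: the job done as asked, in the order asked, and still so for the second after the job is handed in, with the robot touching nothing.
It also fails if it takes over 67 s, if anything falls off the work surface, if the arm or the gripper's body presses on something with over 40 N, if the wrist force passes 120 N, or if a joint passes its speed limit or range.

### The arm

A 6-joint arm with a two-finger parallel gripper is mounted at the origin on the work surface. World frame = base frame: x ahead of the robot, y to its left, z up, the work surface at z = 0. Lengths are in m, angles in rad, forces in N, time in s.
With the tool pointing down it reaches from about 0.25 to 0.775 m from the base axis. Payload 4 kg.
Tool frame: the origin (TCP) lies at the very end of the fingers, on their centre line; the grasp point (between the pads) lies 19 mm behind it; x points along the fingers, y is the direction in which the jaws open and shut, and the axes are right-handed (so a half turn about x gives the same grasp; the last joint's range is limited). The gripper opens to 85 mm and grips with 20 to 120 N. Pads are 22 mm wide; open, the fingers measure 114 mm over their backs; the gripper's body (76 mm by 85 mm) begins 54 mm behind the grasp point. The pads swing forward as they close: fully open they stand 13 mm farther back than shut.
Start: joints at [-1.41, 0.087, 1.371, -0, 1.684, -0.103], TCP at [0.143, -0.531, 0.198] pointing down, gripper open.
Joint ranges: [-3.1, 3.1], [-0.76, 2.03], [0.27, 2.55], [-1.08, 4.22], [0.17, 2.65], [-2.57, 2.57]. Speed limits (rad/s): [2.79, 2.79, 3.14, 3.14, 3.14, 3.14].

### API

Orientations are given as a rotation vector (axis times angle).
In Python, from rig import * gives the robot as it stands. The module is installed in compiled form; this text tells all that it offers.
- The arm moves only by the tool drive_tool, never from a script. Its argument "increments" is a list of rows, each a list of 6 numbers: the shift along the tool's x, y, z as a fraction of full scale, then the turn, a rotation vector about the tool's x, y, z as a fraction of full scale. A call has exactly 5 rows; each row is the pose to reach, as a shift and turn from the pose commanded when the call began, along the tool's axes at that moment; what a row does not reach only later rows make up. Full scale, the value 1, is 0.25 m for a shift and 2 rad for a turn. A row lasts 1/12 s, in which the tool goes at most 41.7 mm and 7.16 degrees, less where a joint would pass 70% of its speed; a pose out of reach is approached as far as the arm can. A call with a number of a shift or a turn outside -1 to 1 is refused whole. A call with a gripper value outside its range is refused whole. "gripper" is the finger opening in mm, from 0 to 85.4, set as the call begins (left out, the last holds). The fingers move at their own pace and stop on an object; the grip force is fixed at half the most. Time passes only in rows, so rows that repeat a pose let the fingers close, or fill a call up. It gives the time, the measured TCP pose, the force and the opening at its end, in the units of the state.
- get_obs(): the state, without advancing time (a new reading comes with each control period).
- snapshot(name): name is "side" or "top" or "wrist"; returns the picture (420x560x3 uint8, red, green, blue); there is no depth.
- get_calibration(name): a dict with "K" (3x3 intrinsics, pixels), "world_from_camera" (4x4, takes a point from camera to world coordinates); the wrist camera has in their place "mount" (4x4, takes a point from camera to tool coordinates, whose origin is the TCP and whose axes are the tool frame's). Camera axes: x right, y down, z forward; pixel columns grow to the right and rows downward; lengths in m; the calibration is good to about 2 mm. A picture is of the moment at which its call begins: read the wrist's pose just before it. get_calibration takes no time and is no camera call.
- hand_in(): hands the job in, once; it reports no verdict.
The state is a dict: "time": time; "qpos": joint angles; "joint_velocities": joint speeds; "effort": joint torques, N m; "eef_pos": TCP position; "tool_rot": TCP orientation; "force": force on the tool from outside, world axes, zero at the start; "wrist_torque": the same for the moment, N m; "opening": finger opening in m.
Only numpy, scipy, OpenCV 4.12 (cv2) and the standard library are available. Lean on these libraries where they do the work, as an engineer would, in place of code of your own. Each camera call takes 0.05 s, during which the arm holds its last target. There are 200 camera calls.

## Working session

There is one attempt and no reset: what is moved stays moved. The work goes in short steps, Python scripts to look and compute and a tool call to move; the robot and the scene stay as the last step left them, time stands still between calls to the robot, and variables do not carry over. Pictures are saved under pics/ and viewed, about 8 in all and at most 12, crops included, and the job is handed in when it is done.

Besides the shell and the picture viewer there is one more tool, called after "Request:" as name(argument=value, ...) on one line, values as JSON. drive_tool: Moves the arm, as the interface text tells. Shift numbers are shares of 0.25 m and turn numbers shares of 2 rad, none past 1 either way. Its arguments: {"type":"object","properties":{"increments":{"type":"array","items":{"type":"array","items":{"type":"number","minimum":-1,"maximum":1}}},"gripper":{"type":"number"}},"required":["increments"]}

```bash
mkdir -p pics; python3 - <<'E'
from rig import *
import cv2,numpy as np
np.set_printoptions(precision=4,suppress=True)
o=get_obs();print(o)
for n in("side","top"):
    im=snapshot(n);cv2.imwrite(f"pics/{n}0.png",im[:,:,::-1]);c=get_calibration(n);print(n,c)
print(get_calibration("wrist"))
E
```

```text
{'time': 0.0, 'qpos': array([-1.4101,  0.088 ,  1.3723, -0.    ,  1.6836, -0.1031]), 'joint_velocities': array([ 0.0002, -0.0004,  0.0011,  0.0008, -0.0003, -0.0003]), 'effort': array([ -0.003 , -35.1876, -31.3275,  -0.0006,   0.0109,  -0.    ]), 'eef_pos': array([ 0.1433, -0.5304,  0.1969]), 'tool_rot': array([ 2.0815,  0.2786, -2.0817]), 'force': array([-0.2559,  0.2403, -0.2498]), 'wrist_torque': array([-0.03  , -0.0808, -0.0055]), 'opening': 0.08545298653219552}
side {'K': array([[542.4184,   0.    , 284.0585],
       [  0.    , 542.4184, 208.0614],
       [  0.    ,   0.    ,   1.    ]]), 'world_from_camera': array([[-0.8709, -0.3489,  0.346 ,  0.0718],
       [-0.491 ,  0.6455, -0.5851,  0.7889],
       [-0.0193, -0.6795, -0.7335,  1.041 ],
       [ 0.    ,  0.    ,  0.    ,  1.    ]])}
top {'K': array([[476.9666,   0.    , 276.4528],
       [  0.    , 476.9666, 210.4386],
       [  0.    ,   0.    ,   1.    ]]), 'world_from_camera': array([[ 0.0429, -0.9743,  0.2212,  0.2421],
       [-0.9991, -0.0423,  0.0077,  0.0299],
       [ 0.0018, -0.2213, -0.9752,  1.381 ],
       [ 0.    ,  0.    ,  0.    ,  1.    ]])}
{'K': array([[372.7115,   0.    , 283.5867],
       [  0.    , 372.7115, 203.8887],
       [  0.    ,   0.    ,   1.    ]]), 'mount': array([[-0.0006, -0.2981,  0.9545, -0.1754],
       [ 1.    , -0.0006,  0.0005, -0.001 ],
       [ 0.0004,  0.9545,  0.2981, -0.0779],
       [ 0.    ,  0.    ,  0.    ,  1.    ]])}
```

View pics/side0.png

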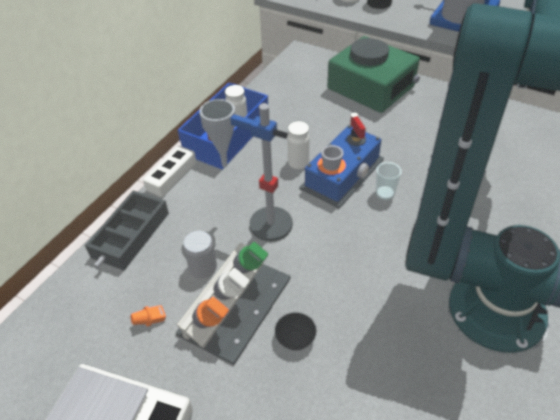

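View pics/top0.png

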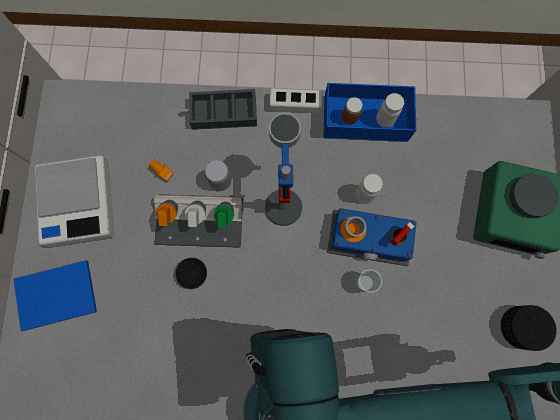

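The pictures show the rack on the left with orange at (165,215) in the top view, and the small orange decoy lying at (160,170). The cell is on the right, with its neck at (354,229) and the red handle at (402,233). The stand is at about (284,207). In the side view, orange is at (211,312), the neck at (332,158) and the red handle at (357,128).

```bash
cat > h.py <<'E'
from rig import *
import cv2,numpy as np
from scipy.spatial.transform import Rotation as R
np.set_printoptions(precision=4,suppress=True)
def pose():
    o=get_obs();T=np.eye(4);T[:3,:3]=R.from_rotvec(o["tool_rot"]).as_matrix();T[:3,3]=o["eef_pos"];return T
def cam(n,T=None):
    c=get_calibration(n)
    return c["K"],(c["world_from_camera"] if n!="wrist" else T@c["mount"])
def ray(C,uv):
    K,W=C;d=W[:3,:3]@np.linalg.solve(K,[uv[0],uv[1],1.]);return W[:3,3],d/np.linalg.norm(d)
def plane(C,uv,z):
    p,d=ray(C,uv);return p+d*(z-p[2])/d[2]
def tri(rs):
    A=0;b=0
    for p,d in rs:
        M=np.eye(3)-np.outer(d,d);A=A+M;b=b+M@p
    x=np.linalg.solve(A,b);return x,[np.linalg.norm((np.eye(3)-np.outer(d,d))@(x-p)) for p,d in rs]
def proj(C,X):
    K,W=C;c=W[:3,:3].T@(np.asarray(X)-W[:3,3]);q=K@c;return q[:2]/q[2]
def mask(im,name):
    h,s,v=[a.astype(int) for a in cv2.split(cv2.cvtColor(im,cv2.COLOR_RGB2HSV))]
    return {"orange":(h>5)&(h<20)&(s>150)&(v>90),"green":(h>45)&(h<80)&(s>120)&(v>60),
     "red":((h<4)|(h>174))&(s>140)&(v>70),"blue":(h>105)&(h<130)&(s>130)&(v>60)}[name].astype(np.uint8)
def blobs(m,amin=40):
    n,l,st,c=cv2.connectedComponentsWithStats(m)
    return [(st[i].tolist(),c[i].round(1).tolist()) for i in range(1,n) if st[i][4]>=amin],l
def inc(pos,Rm,T=None):
    T=pose() if T is None else T
    d=T[:3,:3].T@(np.asarray(pos)-T[:3,3]);r=R.from_matrix(T[:3,:3].T@Rm).as_rotvec()
    return np.r_[d/.25,r/2]
def tool(yaw,lean=0.,az=0.):
    "tool pointing down, jaws (tool y) at angle yaw in world xy; then tilted so x leans by 'lean' toward azimuth az"
    y=np.array([np.cos(yaw),np.sin(yaw),0]);x=np.array([0,0,-1.]);M=np.c_[x,y,np.cross(x,y)]
    k=np.cross([0,0,-1.],[np.cos(az),np.sin(az),0]);return R.from_rotvec(k*lean).as_matrix()@M
E
python3 - <<'E'
from h import *
for n in("side","top"):
    im=cv2.imread(f"pics/{n}0.png")[:,:,::-1].copy();
    for c in("orange","green","red","blue"): print(n,c,blobs(mask(im,c))[0])
S,T=cam("side"),cam("top")
for nm,a,b in[("orange",(211,312),(165,215)),("neck",(332,155),(354,229)),("red",(357,128),(402,233)),("standtop",(265,107),(286,170))]: print(nm,tri([ray(S,a),ray(T,b)]))
print("rack corners z=.0",[plane(T,p,0.02) for p in[(155,246),(240,247)]])
print("stand base",plane(T,(284,207),.015),plane(S,(271,223),.015),"beaker",plane(T,(369,283),.08),"bottle",plane(T,(372,185),.12),"dish",plane(T,(190,274),.03),"cell base",[plane(T,p,.02) for p in[(332,254),(413,262)]],[plane(T,p,.08) for p in[(337,249),(414,257),(413,221),(341,211)]])
E
```

```text
side orange [([198, 298, 30, 27, 478], [210.7, 311.5]), ([132, 307, 32, 17, 337], [146.8, 315.6])]
side green [([250, 244, 16, 15, 103], [257.9, 250.5])]
side red [([353, 118, 11, 12, 66], [358.2, 123.4])]
side blue [([486, 0, 13, 5, 59], [492.2, 1.9]), ([432, 4, 27, 26, 183], [441.9, 18.7]), ([232, 90, 35, 38, 483], [251.6, 108.9]), ([179, 112, 42, 55, 832], [199.6, 143.8]), ([264, 122, 11, 9, 48], [269.7, 126.3]), ([228, 126, 23, 33, 308], [238.2, 140.2]), ([325, 128, 54, 57, 870], [352.0, 153.9]), ([307, 155, 13, 20, 90], [313.9, 166.5])]
top orange [([149, 160, 25, 21, 238], [160.7, 169.7]), ([156, 203, 21, 23, 338], [165.6, 213.8]), ([341, 217, 25, 25, 168], [349.7, 233.1]), ([348, 223, 12, 12, 100], [353.5, 228.2])]
top green [([488, 161, 72, 89, 2895], [523.4, 211.5]), ([214, 205, 20, 23, 314], [223.2, 215.5])]
top red [([279, 188, 11, 14, 60], [283.2, 195.9]), ([393, 225, 18, 19, 122], [401.5, 234.2])]
top blue [([324, 83, 92, 59, 3748], [367.7, 112.6]), ([278, 143, 15, 43, 296], [285.1, 165.5]), ([333, 209, 83, 50, 1914], [376.4, 234.1]), ([41, 225, 19, 13, 186], [50.5, 231.
[... 265 characters left out ...]
933)])
red (array([ 0.4818, -0.3015,  0.1122]), [np.float64(0.00035752067351643566), np.float64(0.00035752067351642726)])
standtop (array([0.5655, 0.0205, 0.3641]), [np.float64(0.0005051349911706856), np.float64(0.0005051349911708297)])
rack corners z=.0 [array([0.4309, 0.3852, 0.02  ]), array([0.4385, 0.1408, 0.02  ])]
stand base [0.5633 0.019  0.015 ] [0.5596 0.0307 0.015 ] beaker [ 0.347  -0.2185  0.08  ] bottle [ 0.611  -0.2191  0.12  ] dish [0.3544 0.2761 0.03  ] cell base [array([ 0.4297, -0.1239,  0.02  ]), array([ 0.4168, -0.3556,  0.02  ])] [array([ 0.4359, -0.1306,  0.08  ]), array([ 0.4229, -0.3416,  0.08  ]), array([ 0.5235, -0.3409,  0.08  ]), array([ 0.5434, -0.1402,  0.08  ])]
```

```bash
python3 - <<'E'
from h import *
T=pose();print(T)
# waypoints, tool z axis kept radial
def show(pos,M,T):
    v=inc(pos,M,T);print(v.round(3));N=np.eye(4);N[:3,:3]=M;N[:3,3]=pos;return N
E
```

```text
[[-0.0003  0.2607 -0.9654  0.1433]
 [ 0.0021 -0.9654 -0.2607 -0.5305]
 [-1.     -0.0021 -0.0002  0.197 ]
 [ 0.      0.      0.      1.    ]]
```

```bash
cat >> h.py <<'E'
def plan(wps,T=None):
    "print increments for waypoints (pos,R) assuming each is reached"
    T=pose() if T is None else T.copy()
    for p,M in wps:
        print(inc(p,M,T).round(3).tolist());T=T.copy();T[:3,:3]=M;T[:3,3]=p
E
python3 - <<'E'
from h import *
plan([(p,tool(y)) for p,y in[((.27,-.40,.26),-.8),((.35,-.24,.28),-.3),((.37,-.05,.28),.2),((.37,.14,.28),.7),((.40,.30,.28),1.2),((.43,.345,.27),1.6)]])
E
```

```text
[-0.251, -0.372, -0.625, -0.254, -0.0, 0.001]
[-0.08, -0.236, -0.675, -0.25, 0.0, 0.0]
[0.0, -0.148, -0.75, -0.25, 0.0, 0.0]
[0.0, 0.151, -0.745, -0.25, 0.0, 0.0]
[0.0, 0.504, -0.412, -0.25, 0.0, 0.0]
[0.04, 0.211, 0.047, -0.2, 0.0, 0.0]
```

Request:
drive_tool(increments=[[-0.05,-0.075,-0.125,-0.05,0,0],[-0.1,-0.15,-0.25,-0.1,0,0],[-0.15,-0.225,-0.375,-0.15,0,0],[-0.2,-0.3,-0.5,-0.2,0,0],[-0.25,-0.372,-0.625,-0.25,0,0]], gripper=60)

```text
time: 0.52
eef_pos: [0.2707, -0.3988, 0.2607]
tool_rot: [1.772, 0.717, -1.772]
force: [0.7, -0.6, 0.6]
opening: 0.0602
```

Request:
drive_tool(increments=[[-0.016,-0.047,-0.135,-0.05,0,0],[-0.032,-0.094,-0.27,-0.1,0,0],[-0.048,-0.141,-0.405,-0.15,0,0],[-0.064,-0.188,-0.54,-0.2,0,0],[-0.08,-0.236,-0.675,-0.25,0,0]])

```text
time: 0.93
eef_pos: [0.3513, -0.2393, 0.2804]
tool_rot: [1.428, 1.051, -1.429]
force: [0.5, -0.8, 0.7]
opening: 0.0597
```

Request:
drive_tool(increments=[[0,-0.03,-0.15,-0.05,0,0],[0,-0.06,-0.3,-0.1,0,0],[0,-0.09,-0.45,-0.15,0,0],[0,-0.12,-0.6,-0.2,0,0],[0,-0.15,-0.75,-0.25,0,0]])

```text
time: 1.35
eef_pos: [0.3715, -0.0492, 0.2802]
tool_rot: [1.062, 1.296, -1.063]
force: [1.5, 0.4, 0.2]
opening: 0.0599
```

Request:
drive_tool(increments=[[0,0.03,-0.15,-0.05,0,0],[0,0.06,-0.3,-0.1,0,0],[0,0.09,-0.45,-0.15,0,0],[0,0.12,-0.6,-0.2,0,0],[0,0.15,-0.745,-0.25,0,0]])

```text
time: 1.77
eef_pos: [0.3723, 0.1409, 0.2803]
tool_rot: [0.681, 1.461, -0.681]
force: [0.9, 0.2, 0.8]
opening: 0.0603
```

Request:
drive_tool(increments=[[0,0.1,-0.082,-0.05,0,0],[0,0.2,-0.164,-0.1,0,0],[0,0.3,-0.246,-0.15,0,0],[0,0.4,-0.33,-0.2,0,0],[0,0.504,-0.412,-0.25,0,0]])

```text
time: 2.18
eef_pos: [0.4038, 0.3003, 0.2801]
tool_rot: [0.291, 1.552, -0.293]
force: [0.8, -0.5, -0.1]
opening: 0.06
```

Request:
drive_tool(increments=[[0.01,0.05,0.01,-0.05,0,0],[0.02,0.1,0.02,-0.1,0,0],[0.03,0.15,0.035,-0.15,0,0],[0.04,0.21,0.047,-0.2,0,0],[0.04,0.21,0.047,-0.2,0,0]])

```text
time: 2.6
eef_pos: [0.4348, 0.3444, 0.2681]
tool_rot: [-0.021, 1.574, 0.019]
force: [0.9, 0.1, 0.1]
opening: 0.0598
```

```bash
python3 - <<'E'
from h import *
T=pose();print(T,get_obs()["qpos"]);im=snapshot("wrist");cv2.imwrite("pics/w1.png",im[:,:,::-1]);np.save("w1.npy",T)
E
```

```text
[[-0.0029 -0.0254  0.9997  0.4348]
 [-0.0014  0.9997  0.0254  0.3444]
 [-1.     -0.0013 -0.003   0.2681]
 [ 0.      0.      0.      1.    ]] [ 0.5674  0.0977  1.222   0.0004  1.8251 -1.0287]
```

View pics/w1.png

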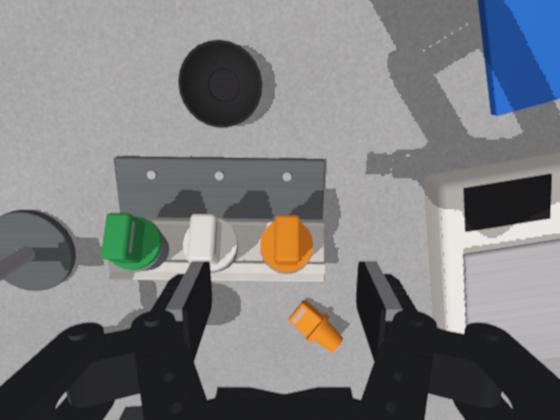

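The wrist view shows the orange bung at right of the rack (block about x 275–299, y 215–245, flange centre about (287,245)). Green is at (125,240), white at (208,240), and the small decoy at (316,325). The rack edge runs parallel to the image rows, so the rack yaw is about 0.025 rad.

```bash
python3 - <<'E'
from h import *
C=cam("wrist",np.load("w1.npy"))
print(plane(C,(287,232),.101),plane(C,(287,228),.118))
im=cv2.imread("pics/w1.png")[:,:,::-1].copy();print(blobs(mask(im,"orange"))[0])
bl=[b for b in blobs(mask(im,"orange"))[0] if b[0][1]<260]
print(tri([ray(C,bl[0][1]),ray(cam("top"),(165.6,213.8)),ray(cam("side"),(210.7,311.5))]))
e=[plane(C,p,.02) for p in[(116,158),(324,158)]];print(e)
g=np.array([.508,.347,.101]);L=np.radians(32);a=np.array([-np.sin(L),-.013,np.cos(L)]);
M=tool(np.pi/2+.025,L,.025);print(M)
plan([(g+a*.12,M)])
E
```

```text
[0.4956 0.3503 0.101 ] [0.4849 0.3498 0.118 ]
[([261, 215, 52, 57, 2258], [286.3, 243.5]), ([289, 301, 53, 50, 1235], [316.5, 326.8])]
(array([0.5141, 0.349 , 0.084 ]), [np.float64(0.0015809528357756742), np.float64(0.0012371793230785946), np.float64(0.0003757695389950959)])
[array([0.4416, 0.153 , 0.02  ]), array([0.4356, 0.3916, 0.02  ])]
[[ 0.5298 -0.025   0.8478]
 [ 0.0132  0.9997  0.0212]
 [-0.848   0.      0.5299]]
[0.264, 0.008, 0.041, -0.002, -0.281, 0.001]
```

Request:
drive_tool(increments=[[0.05,0,0,0,-0.056,0],[0.1,0.01,0,0,-0.112,0],[0.15,0.02,0,0,-0.168,0],[0.2,0.02,0,0,-0.224,0],[0.26,0.02,-0.01,0,-0.281,0]])

```text
time: 3.07
eef_pos: [0.4324, 0.3477, 0.2076]
tool_rot: [-0.006, 1.001, 0.021]
force: [0.4, 0.1, 0.6]
opening: 0.0598
```

```bash
python3 - <<'E'
from h import *
T=pose();print(T,get_obs()["qpos"]);im=snapshot("wrist");cv2.imwrite("pics/w2.png",im[:,:,::-1]);np.save("w2.npy",T)
C=cam("wrist",T);u,v=proj(C,[.497,.35,.101]).astype(int);print(u,v)
x0,y0=max(u-130,0),max(v-100,0)
a=cv2.resize(im[y0:y0+200,x0:x0+260],None,fx=3,fy=3,interpolation=cv2.INTER_CUBIC);cv2.imwrite("pics/w2c.png",a[:,:,::-1]);print(x0,y0)
print(blobs(mask(im,"orange"))[0])
E
```

```text
[[ 0.5397 -0.02    0.8416  0.4324]
 [ 0.0147  0.9998  0.0144  0.3477]
 [-0.8417  0.0046  0.5399  0.2076]
 [ 0.      0.      0.      1.    ]] [ 0.8253 -0.1997  1.7367 -0.4251  1.2151 -0.6937]
282 178
152 78
[([252, 149, 88, 95, 4322], [291.2, 192.4])]
```

View pics/w2c.png

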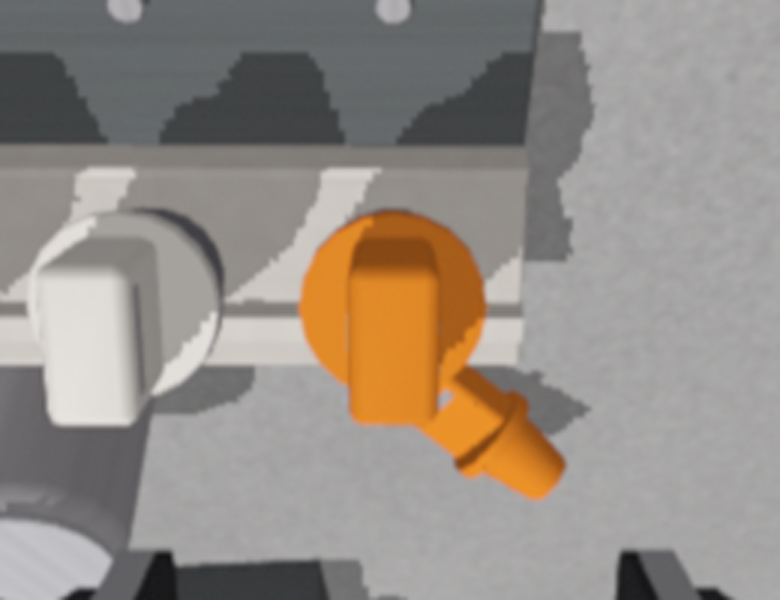

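The crop shows the orange top face at crop x 349–438, y 265–424 (full image centre (283.2,193)), with the flange circle centred at (393,304). The block is square to the tool axes.

```bash
python3 - <<'E'
from h import *
i1=cv2.imread("pics/w1.png")[:,:,::-1].copy();i2=cv2.imread("pics/w2.png")[:,:,::-1].copy()
print("w1 col287 R",i1[210:276,287,0].tolist());print("w1 row235",i1[232,258:318,0].tolist());print("w2 col",i2[145:225,283,0].tolist());print("w2 row",i2[200,240:330,0].tolist())
T=np.load("w2.npy");C=cam("wrist",T);p,d=ray(C,(283.2,193));f=C[1][:3,2]
t=.301/(d@f);print("top centre by width",p+d*t)
p,d=ray(C,(283,179.3));print("flange top by width",p+d*(.3366/(d@f)))
E
```

```text
w1 col287 R [102, 103, 104, 101, 114, 151, 183, 205, 216, 220, 221, 221, 221, 222, 222, 222, 222, 222, 222, 222, 223, 223, 222, 223, 223, 223, 223, 223, 223, 223, 223, 223, 223, 223, 224, 224, 224, 223, 223, 223, 223, 223, 224, 223, 223, 224, 224, 227, 231, 232, 224, 207, 197, 195, 198, 213, 222, 224, 223, 224, 221, 205, 174, 163, 188, 203]
w1 row235 [145, 145, 144, 145, 166, 204, 220, 223, 223, 223, 223, 223, 223, 223, 223, 219, 204, 205, 213, 218, 222, 223, 223, 223, 223, 223, 223, 222, 223, 222, 222, 223, 222, 222, 222, 222, 222, 221, 215, 204, 189, 169, 164, 165, 165, 166, 165, 165, 165, 166, 165, 161, 153, 147, 145, 145, 146, 146, 146, 145]
w2 col [149, 145, 126, 126, 150, 164, 167, 168, 167, 168, 167, 161, 147, 135, 133, 134, 134, 134, 134, 134, 137, 146, 160, 176, 190, 204, 215, 221, 223, 224, 224, 224, 224, 224, 225, 225, 225, 225, 225, 225, 225, 224, 225, 225, 225, 225, 225, 225, 225, 225, 225, 225, 225, 225, 225, 225, 225, 225, 225, 225, 225, 225, 225, 225, 225, 225, 225, 225, 225, 225, 225, 226, 227, 226, 207, 178, 164, 164, 165, 164]
w2 row [169, 171, 174, 176, 177, 175, 173, 172, 172, 172, 172, 171, 171, 170, 170, 171, 171, 171, 178, 194, 213, 222, 225, 225, 225, 225, 225, 219, 203, 210, 217, 221, 224, 226, 226, 226, 226, 226, 226, 226, 226, 225, 225, 225, 225, 225, 224, 224, 224, 224, 223, 223, 223, 222, 214, 204, 192, 178, 189, 215, 224, 225, 225, 224, 221, 206, 180, 157, 145, 137, 131, 127, 126, 125, 127, 127, 126, 126, 126, 127, 130, 139, 144, 150, 160, 165, 168, 168, 166, 165]
top centre by width [0.4997 0.3504 0.1142]
flange top by width [0.5184 0.3506 0.0811]
```

```bash
python3 - <<'E'
from h import *
C1=cam("wrist",np.load("w1.npy"));C2=cam("wrist",np.load("w2.npy"))
L=np.radians(32);th=.025
a=np.array([-np.sin(L)*np.cos(th),-np.sin(L)*np.sin(th),np.cos(L)]);xb=np.array([np.cos(L)*np.cos(th),np.cos(L)*np.sin(th),np.sin(L)])
for e1,e2 in[(215.5,167),(216,168.5),(216.5,166)]:
    X,r=tri([ray(C1,(287,e1)),ray(C2,(283,e2))]);print("near top edge",X,np.array(r),"top centre",X+xb*.022,"grip",X+xb*.022-a*.02)
# flange: tangents left/right + near edge in w2 and w1
X,r=tri([ray(C1,(286.5,271.5)),ray(C2,(283,148.3))]);print(X,r)
# check hypothesis
for g in([.508,.3503,.0975],):
    g=np.array(g);top=g+a*.02
    for n,C in(("w1",C1),("w2",C2),("top",cam("top")),("side",cam("side"))):
        print(n,"near",proj(C,top-xb*.022),"far",proj(C,top+xb*.022),"fl near",proj(C,g-a*.024-xb*.028),"fl far",proj(C,g-a*.024+xb*.028), "ctr",proj(C,g))
E
```

```text
near top edge [0.4749 0.3497 0.1096] [0.0001 0.0001] top centre [0.4935 0.3501 0.1213] grip [0.5041 0.3504 0.1043]
near top edge [0.4748 0.3497 0.1113] [0.0001 0.0001] top centre [0.4934 0.3501 0.123 ] grip [0.504  0.3504 0.106 ]
near top edge [0.477  0.3497 0.1063] [0.0001 0.0001] top centre [0.4957 0.3502 0.118 ] grip [0.5063 0.3505 0.101 ]
[ 0.6439  0.3542 -0.1019] [np.float64(0.0007210065420092636), np.float64(0.0007210065420091852)]
w1 near [286.8088 216.998 ] far [286.8547 262.8411] fl near [286.5248 220.5363] fl far [286.5666 272.8764] ctr [286.6933 242.7824]
w2 near [282.6513 164.4287] far [283.0579 217.1415] fl near [282.6859 147.4338] fl far [283.1371 206.9859] ctr [282.8875 184.8513]
top near [162.2661 224.6622] far [161.2453 209.4242] fl near [166.0514 221.0763] fl far [164.8435 202.2114] ctr [163.4662 214.5996]
side near [223.7843 313.9241] far [206.7672 300.2144] fl near [218.2991 320.9236] fl far [197.28   304.0515] ctr [211.8368 309.5935]
```

```bash
python3 - <<'E'
from h import *
L=np.radians(32);M=tool(np.pi/2+.025,L,.025);a=-M[:,0];g=np.array([.5063,.3503,.101])
plan([(g+a*.05,M),(g-a*.016,M)])
E
```

```text
[0.279, 0.029, 0.099, 0.003, -0.003, 0.006]
[0.264, -0.0, -0.0, 0.0, 0.0, 0.0]
```

```bash
python3 - <<'E'
from h import *
print(pose(),get_obs()["time"])
E
```

```text
[[ 0.5247 -0.023   0.851   0.4224]
 [ 0.0009  0.9996  0.0265  0.3416]
 [-0.8513 -0.0131  0.5245  0.1899]
 [ 0.      0.      0.      1.    ]] 3.1167
```

Request:
drive_tool(increments=[[0,0,0,0,0,0],[0,0,0,0,0,0],[0,0,0,0,0,0],[0,0,0,0,0,0],[0,0,0,0,0,0]])

```text
time: 3.53
eef_pos: [0.4348, 0.3495, 0.2107]
tool_rot: [-0.005, 1.004, 0.021]
force: [-0.1, -0.1, -0.4]
opening: 0.0603
```

```bash
python3 - <<'E'
from h import *
o=get_obs();print(pose(),o["time"],o["qpos"],o["joint_velocities"])
im=snapshot("wrist");cv2.imwrite("pics/w3.png",im[:,:,::-1]);np.save("w3.npy",pose());print(pose()[:3,3])
for n in("w1","w2","w3"):
    i=cv2.imread(f"pics/{n}.png")[:,:,::-1].copy();
    print(n,blobs(mask(i,"orange"))[0])
E
```

```text
[[ 0.5369 -0.02    0.8434  0.4348]
 [ 0.0154  0.9998  0.0139  0.3495]
 [-0.8435  0.0055  0.5371  0.2107]
 [ 0.      0.      0.      1.    ]] 3.5333 [ 0.8217 -0.1934  1.7241 -0.4196  1.221  -0.7005] [ 0.0062  0.0007  0.0301  0.0006 -0.0014  0.004 ]
[0.4343 0.3492 0.2095]
w1 [([261, 215, 52, 57, 2258], [286.3, 243.5]), ([289, 301, 53, 50, 1235], [316.5, 326.8])]
w2 [([252, 149, 88, 95, 4322], [291.2, 192.4])]
w3 [([250, 145, 88, 97, 4331], [289.3, 189.0])]
```

Request:
drive_tool(increments=[[0,0,0,0,0,0],[0,0,0,0,0,0],[0,0,0,0,0,0],[0,0,0,0,0,0],[0,0,0,0,0,0]])

```text
time: 4.0
eef_pos: [0.4318, 0.348, 0.2054]
tool_rot: [-0.011, 1.009, 0.02]
force: [0.5, -0.2, 1.3]
opening: 0.06
```

```bash
python3 - <<'E'
from h import *
o=get_obs();print(pose(),o["time"],o["qpos"],o["joint_velocities"]);np.save("w3.npy",pose())
im=snapshot("wrist");cv2.imwrite("pics/w3.png",im[:,:,::-1]);print(pose()[:3,3])
print(blobs(mask(im,"orange"))[0])
print("col",im[140:225,282,0].tolist());print("row",im[195,240:330,0].tolist())
E
```

```text
[[ 0.5325 -0.0222  0.8461  0.4318]
 [ 0.0116  0.9998  0.0189  0.348 ]
 [-0.8463 -0.0003  0.5326  0.2054]
 [ 0.      0.      0.      1.    ]] 4.0 [ 0.824  -0.1939  1.733  -0.4199  1.2205 -0.7002] [ 0.0014 -0.0003  0.0026 -0.0012 -0.0025 -0.0005]
[0.4318 0.348  0.2054]
[([252, 152, 88, 96, 4347], [291.3, 196.1])]
col [150, 148, 147, 148, 148, 148, 149, 149, 149, 146, 130, 120, 135, 158, 167, 169, 168, 168, 168, 166, 155, 140, 134, 134, 135, 135, 135, 135, 136, 139, 152, 167, 182, 196, 210, 220, 224, 225, 224, 225, 225, 225, 225, 225, 226, 226, 225, 225, 225, 225, 225, 226, 226, 226, 226, 226, 226, 226, 226, 226, 226, 226, 226, 226, 226, 226, 226, 226, 226, 226, 226, 226, 226, 226, 226, 226, 226, 226, 226, 226, 227, 229, 228, 204, 172]
row [207, 207, 208, 208, 208, 208, 208, 208, 209, 209, 209, 209, 209, 211, 218, 224, 225, 225, 225, 226, 226, 225, 225, 225, 225, 226, 224, 214, 202, 211, 219, 222, 224, 226, 226, 226, 226, 226, 226, 226, 226, 226, 226, 225, 225, 225, 225, 225, 225, 225, 224, 224, 224, 223, 216, 207, 195, 179, 159, 163, 168, 167, 166, 176, 200, 207, 210, 221, 225, 225, 224, 220, 212, 208, 208, 209, 209, 208, 208, 208, 208, 208, 208, 208, 203, 193, 175, 167, 166, 167]
```

```bash
python3 - <<'E'
from h import *
from scipy.optimize import least_squares
C={n:cam("wrist",np.load(n+".npy")) for n in("w1","w2","w3")}
L=np.radians(32);M=tool(np.pi/2+.025,L,.025);a=-M[:,0];xb=M[:,2]
# (view,row,point along axis from grip, along xb)
obs=[("w1",215.5,.02,-.022),("w1",272,-.024,.028),("w2",167,.02,-.022),("w2",219,.02,.022),("w2",148.3,-.024,-.028),("w3",171,.02,-.022),("w3",223,.02,.022),("w3",151.5,-.024,-.028)]
f=lambda q,o=obs:[proj(C[n],np.array([q[0],.3503,q[1]])+a*s+xb*t)[1]-r for n,r,s,t in o]
for o in(obs,obs[:2]+obs[5:]):
    s=least_squares(lambda q:f(q,o),[.506,.101]);print(s.x,s.fun)
g=np.array([s.x[0],.3503,s.x[1]])
for n,u in(("w1",287),("w2",283),("w3",282.7)): print(n,proj(C[n],g+a*.02)[0]-u)
plan([(g+a*.05,M),(g-a*.016,M)])
E
```

```text
[0.5048 0.1026] [ 0.0868  0.4252 -0.936   0.7156  0.2682 -1.3183  0.4476  0.6276]
[0.5045 0.1029] [-0.0677  0.3378 -1.2807  0.5554  0.639 ]
w1 -0.026897881507807142
w2 -0.03854568526634239
w3 0.23904056240974114
[0.302, 0.002, 0.029, -0.001, 0.002, 0.001]
[0.264, -0.0, -0.0, 0.0, 0.0, 0.0]
```

Request:
drive_tool(increments=[[0.06,0,0.006,0,0,0],[0.14,0,0.012,0,0,0],[0.22,0,0.02,0,0,0],[0.28,0,0.029,0,0,0],[0.3,0,0.029,0,0,0]])

```text
time: 4.47
eef_pos: [0.4778, 0.348, 0.143]
tool_rot: [-0.013, 1.012, 0.018]
force: [-0.3, 0.2, -0.5]
opening: 0.0598
```

Request:
drive_tool(increments=[[0,0,0,0,0,0],[0,0,0,0,0,0],[0,0,0,0,0,0],[0,0,0,0,0,0],[0,0,0,0,0,0]])

```text
time: 4.88
eef_pos: [0.478, 0.3496, 0.1473]
tool_rot: [-0.01, 1.007, 0.021]
force: [0.4, -0.8, -0.5]
opening: 0.0599
```

```bash
python3 - <<'E'
from h import *
L=np.radians(32);M=tool(np.pi/2+.025,L,.025);a=-M[:,0];g=np.array([.5047,.3503,.1027])
print(get_obs()["joint_velocities"]);plan([(g+a*.01,M),(g-a*.016,M)]);plan([(g-a*.016,M)])
E
```

```text
[-0.0013  0.0052  0.0045  0.0011 -0.0021 -0.0008]
[0.168, 0.0, -0.005, -0.001, 0.003, 0.0]
[0.104, -0.0, -0.0, 0.0, 0.0, 0.0]
[0.272, 0.0, -0.005, -0.001, 0.003, 0.0]
```

Request:
drive_tool(increments=[[0.05,0,0,0,0,0],[0.11,0,0,0,0,0],[0.17,0,-0.003,0,0,0],[0.22,0,-0.004,0,0,0],[0.25,0,-0.005,0,0,0]])

```text
time: 5.3
eef_pos: [0.5102, 0.3495, 0.0911]
tool_rot: [-0.012, 1.01, 0.02]
force: [-0.9, -1.3, -0.1]
opening: 0.06
```

Request:
drive_tool(increments=[[0.01,0,0,0,0,0],[0.02,0,0,0,0,0],[0.02,0,0,0,0,0],[0.02,0,0,0,0,0],[0.02,0,0,0,0,0]])

```text
time: 5.72
eef_pos: [0.5131, 0.3503, 0.0891]
tool_rot: [-0.011, 1.008, 0.021]
force: [0.0, 0.3, 0.2]
opening: 0.06
```

```bash
python3 - <<'E'
from h import *
L=np.radians(32);M=tool(np.pi/2+.025,L,.025);a=-M[:,0];g=np.array([.5047,.3503,.1027])
plan([(g-a*.016,M)])
T=pose();C=cam("wrist",T);im=snapshot("wrist");u,v=proj(C,g+a*.02);print(u,v);cv2.imwrite("pics/w4.png",im[:,:,::-1])
E
```

```text
[0.0, 0.001, 0.0, -0.001, 0.002, 0.0]
281.09918911611334 277.61039364819004
```

View pics/w4.png

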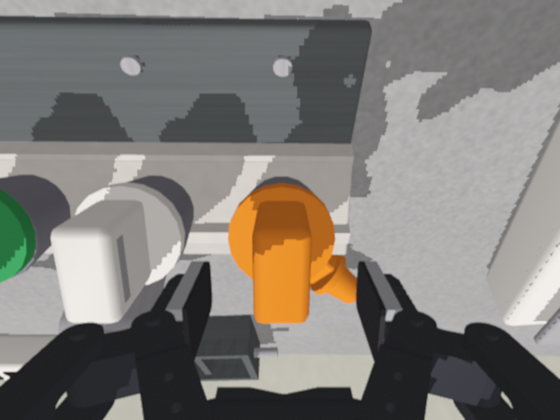

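The block sits centred between the fingers at (281,278), exactly as predicted, and the white bung is clear of the left finger. I'm closing the gripper now.

Request:
drive_tool(increments=[[0,0,0,0,0,0],[0,0,0,0,0,0],[0,0,0,0,0,0],[0,0,0,0,0,0],[0,0,0,0,0,0]], gripper=10)

```text
time: 6.18
eef_pos: [0.5128, 0.3499, 0.0887]
tool_rot: [-0.011, 1.008, 0.02]
force: [-3.2, -0.8, 1.7]
opening: 0.0225
```

Request:
drive_tool(increments=[[0,0,0,0,0,0],[0,0,0,0,0,0],[0,0,0,0,0,0],[0,0,0,0,0,0],[0,0,0,0,0,0]])

```text
time: 6.6
eef_pos: [0.5129, 0.3498, 0.0886]
tool_rot: [-0.011, 1.008, 0.02]
force: [-5.1, -2.5, 5.6]
opening: 0.0218
```

Request:
drive_tool(increments=[[-0.03,0,0,0,0,0],[-0.07,0,0,0,0,0],[-0.12,0,0,0,0,0],[-0.17,0,0,0,0,0],[-0.22,0,0,0,0,0]])

```text
time: 7.02
eef_pos: [0.4827, 0.3493, 0.1358]
tool_rot: [-0.011, 1.009, 0.021]
force: [0.2, -0.2, -2.3]
opening: 0.0218
```

Request:
drive_tool(increments=[[-0.05,0,0,0,0,0],[-0.12,0,0,0,0,0],[-0.18,0,0,0,0,0],[-0.22,0,0,0,0,0],[-0.24,0,0,0,0,0]])

```text
time: 7.43
eef_pos: [0.4512, 0.3493, 0.1883]
tool_rot: [-0.009, 1.006, 0.023]
force: [0.1, -0.1, -1.2]
opening: 0.022
```

```bash
python3 - <<'E'
from h import *
o=get_obs();print(pose(),o["qpos"],o["opening"]);im=snapshot("wrist");cv2.imwrite("pics/w5.png",im[:,:,::-1])
E
```

```text
[[ 0.5349 -0.0232  0.8446  0.4512]
 [ 0.0147  0.9997  0.0182  0.3493]
 [-0.8448  0.0027  0.5351  0.1883]
 [ 0.      0.      0.      1.    ]] [ 0.7925 -0.1601  1.7397 -0.4149  1.1664 -0.7127] 0.022001052344818563
```

View pics/w5.png

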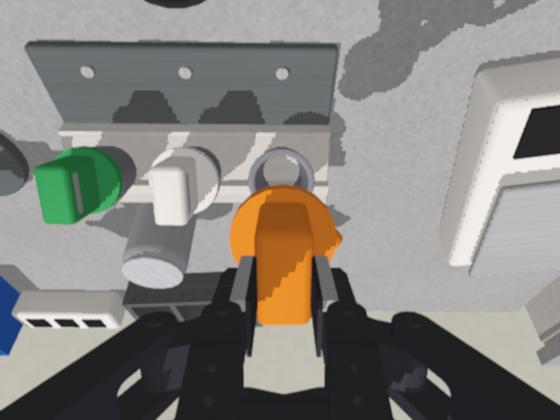

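The orange bung is out: the empty socket shows at (282,175), the bung is held square at (285,260), and green and white are still seated. Next I carry it round in front of the stand.

```bash
python3 - <<'E'
from h import *
plan([(p,tool(y)) for p,y in[((.40,.30,.28),1.596),((.37,.13,.28),1.05),((.36,-.04,.28),.5),((.36,-.12,.28),0)]])
E
```

```text
[-0.422, -0.192, 0.019, -0.001, 0.282, -0.001]
[0.0, -0.677, -0.137, 0.273, 0.0, 0.0]
[0.0, -0.61, 0.304, 0.275, 0.0, 0.0]
[0.0, -0.153, 0.281, 0.25, 0.0, 0.0]
```

Request:
drive_tool(increments=[[-0.09,-0.03,0,0,0.05,0],[-0.18,-0.07,0.005,0,0.11,0],[-0.27,-0.11,0.01,0,0.17,0],[-0.35,-0.15,0.015,0,0.23,0],[-0.42,-0.19,0.019,0,0.282,0]])

```text
time: 7.9
eef_pos: [0.401, 0.2996, 0.2794]
tool_rot: [-0.016, 1.575, 0.019]
force: [1.1, 0.1, -1.7]
opening: 0.0223
```

Request:
drive_tool(increments=[[0,-0.12,-0.02,0.05,0,0],[0,-0.26,-0.05,0.105,0,0],[0,-0.4,-0.08,0.16,0,0],[0,-0.54,-0.11,0.215,0,0],[0,-0.677,-0.137,0.273,0,0]])

```text
time: 8.32
eef_pos: [0.3698, 0.1282, 0.2762]
tool_rot: [0.413, 1.533, -0.416]
force: [2.0, -0.4, -1.7]
opening: 0.0218
```

Request:
drive_tool(increments=[[0,-0.12,0.06,0.055,0,0],[0,-0.24,0.12,0.11,0,0],[0,-0.36,0.18,0.165,0,0],[0,-0.49,0.24,0.22,0,0],[0,-0.61,0.304,0.275,0,0]])

```text
time: 8.73
eef_pos: [0.3591, -0.042, 0.2767]
tool_rot: [0.839, 1.404, -0.842]
force: [1.7, -0.9, -2.1]
opening: 0.0221
```

Request:
drive_tool(increments=[[0,-0.04,0.07,0.06,0,0],[0,-0.08,0.14,0.12,0,0],[0,-0.12,0.2,0.18,0,0],[0,-0.145,0.26,0.23,0,0],[0,-0.153,0.281,0.25,0,0]])

```text
time: 9.15
eef_pos: [0.3594, -0.1225, 0.2762]
tool_rot: [1.214, 1.206, -1.22]
force: [-0.6, -0.5, -1.2]
opening: 0.0216
```

Request:
drive_tool(increments=[[0,0,0,0,0,0],[0,0,0,0,0,0],[0,0,0,0,0,0],[0,0,0,0,0,0],[0,0,0,0,0,0]])

```text
time: 9.57
eef_pos: [0.3597, -0.1196, 0.2771]
tool_rot: [1.209, 1.21, -1.212]
force: [0.1, 1.2, -1.0]
opening: 0.0224
```

```bash
python3 - <<'E'
from h import *
o=get_obs();print(pose(),o["qpos"],o["joint_velocities"],o["opening"]);np.save("v2.npy",pose());im=snapshot("wrist");cv2.imwrite("pics/v2.png",im[:,:,::-1])
for c in("orange","red","blue"): print(c,blobs(mask(im,c))[0])
E
```

```text
[[-0.0018  1.     -0.0015  0.3597]
 [-0.0003 -0.0015 -1.     -0.1196]
 [-1.     -0.0017  0.0003  0.2771]
 [ 0.      0.      0.      1.    ]] [-0.47   -0.2976  1.565  -0.0011  1.8756 -0.4689] [-0.0011  0.0004 -0.0037 -0.0006 -0.0016  0.0019] 0.022418302051791465
orange [([378, 183, 67, 62, 1142], [401.9, 204.5]), ([230, 185, 107, 140, 10022], [283.0, 248.9]), ([404, 209, 24, 22, 344], [416.2, 219.8])]
red [([530, 0, 30, 17, 463], [544.5, 7.4]), ([372, 312, 19, 10, 95], [380.4, 317.0])]
blue [([339, 155, 130, 165, 10053], [394.1, 234.6])]
```

View pics/v2.png

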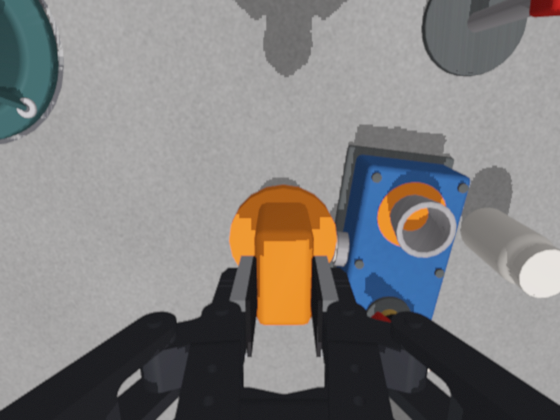

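The wrist view shows the neck rim ring centred near (426,229), orange foot ring behind it, and the red handle partly hidden at (380,317). I'm shifting 100 mm along for the second view.

Request:
drive_tool(increments=[[0,0,0.07,0,0,0],[0,0,0.18,0,0,0],[0,0,0.29,0,0,0],[0,0,0.37,0,0,0],[0,0,0.4,0,0,0]])

```text
time: 10.03
eef_pos: [0.3592, -0.2221, 0.2766]
tool_rot: [1.211, 1.208, -1.215]
force: [0.2, -0.2, -1.2]
opening: 0.0217
```

Request:
drive_tool(increments=[[0,0,0,0,0,0],[0,0,0,0,0,0],[0,0,0,0,0,0],[0,0,0,0,0,0],[0,0,0,0,0,0]])

```text
time: 10.45
eef_pos: [0.3595, -0.2193, 0.2773]
tool_rot: [1.209, 1.209, -1.211]
force: [-0.4, 0.6, -1.5]
opening: 0.0217
```

```bash
python3 - <<'E'
from h import *
o=get_obs();print(pose(),o["qpos"],o["opening"]);np.save("v1.npy",pose());im=snapshot("wrist");cv2.imwrite("pics/v1.png",im[:,:,::-1])
for c in("orange","red","blue"): print(c,blobs(mask(im,c))[0])
E
```

```text
[[-0.0014  1.     -0.0014  0.3595]
 [-0.0003 -0.0014 -1.     -0.2193]
 [-1.     -0.0014  0.0003  0.2773]
 [ 0.      0.      0.      1.    ]] [-0.6815 -0.2027  1.4904 -0.0012  1.8548 -0.6804] 0.021711954923717074
orange [([386, 81, 60, 74, 1322], [405.1, 113.1]), ([414, 102, 26, 34, 665], [426.2, 119.2]), ([230, 185, 107, 140, 10006], [283.1, 249.0])]
red [([377, 223, 58, 57, 1274], [404.6, 250.8])]
blue [([336, 61, 149, 214, 14770], [395.9, 170.4])]
```

View pics/v1.png

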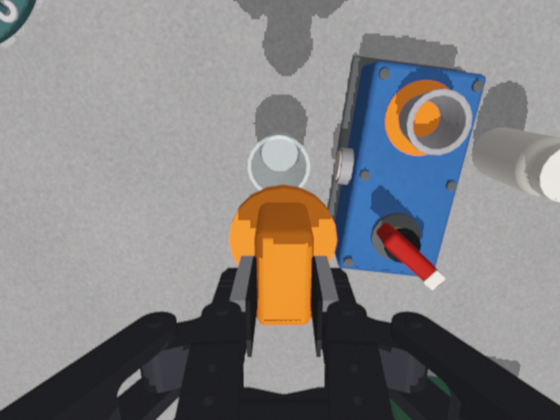

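The second view shows the rim near (438,122), the red bar running from (380,228) to (435,283) with a white tip, and the beaker clear at (279,164).

```bash
python3 - <<'E'
from h import *
rs=[];
for n,c,r in(("v2",(426,229),36),("v1",(438,122),38)):
    im=cv2.imread(f"pics/{n}.png")[:,:,::-1].copy();C=cam("wrist",np.load(n+".npy"))
    g=cv2.medianBlur(cv2.cvtColor(im,cv2.COLOR_RGB2GRAY),3);x0,y0=c[0]-45,c[1]-45
    h=cv2.HoughCircles(cv2.resize(g[y0:y0+90,x0:x0+90],None,fx=4,fy=4,interpolation=cv2.INTER_CUBIC),cv2.HOUGH_GRADIENT,1.,20,param1=120,param2=25,minRadius=80,maxRadius=145)
    print(n,(h[0][:4]/4+np.array([x0,y0,0])) if h is not None else None)
    hs=cv2.cvtColor(im,cv2.COLOR_RGB2HSV);m=((hs[:,:,1]<70)&(hs[:,:,2]>130)).astype(np.uint8)
    k=np.zeros_like(m);cv2.circle(k,c,r,1,-1);m&=k
    # radial outer/inner edge scan for ring
    pts=[];pin=[]
    for t in np.linspace(0,2*np.pi,72,endpoint=False):
        q=[(c[0]+s*np.cos(t),c[1]+s*np.sin(t)) for s in np.arange(18,r,.5)]
        v=[m[int(round(b)),int(round(a))] for a,b in q];w=[i for i,e in enumerate(v) if e]
        if w: pts.append(q[w[-1]]);pin.append(q[w[0]])
    e=cv2.fitEllipse(np.array(pts,np.float32));ei=cv2.fitEllipse(np.array(pin,np.float32));print("out",e,"in",ei)
    rs.append((C,e[0],ei[0]))
for i in(1,2):
    X,r=tri([ray(q[0],q[i]) for q in rs]);print("neck",X,r)
    print("on z=.1245",[plane(q[0],q[i],.1245) for q in rs])
im=cv2.imread("pics/v1.png")[:,:,::-1]
cv2.imwrite("pics/v1c.png",cv2.resize(im[205:300,350:450],None,fx=6,fy=6,interpolation=cv2.INTER_CUBIC)[:,:,::-1])
E
```

```text
v2 None
out ((428.4762878417969, 229.9457244873047), (54.864044189453125, 66.00306701660156), 86.27511596679688) in ((425.87200927734375, 229.5079803466797), (43.627891540527344, 49.093467712402344), 65.39790344238281)
v1 None
out ((440.1992492675781, 121.795654296875), (63.55226135253906, 69.45626068115234), 57.90542221069336) in ((438.7241516113281, 122.19866943359375), (49.53640365600586, 55.78618621826172), 48.86348342895508)
neck [ 0.4964 -0.1704  0.1252] [np.float64(0.0006137185097874198), np.float64(0.0006137185097874351)]
on z=.1245 [array([ 0.4973, -0.1708,  0.1245]), array([ 0.496 , -0.1705,  0.1245])]
neck [ 0.4955 -0.1709  0.1229] [np.float64(2.656589086294069e-05), np.float64(2.6565890862964504e-05)]
on z=.1245 [array([ 0.4948, -0.1703,  0.1245]), array([ 0.4948, -0.1708,  0.1245])]
```

View pics/v1c.png

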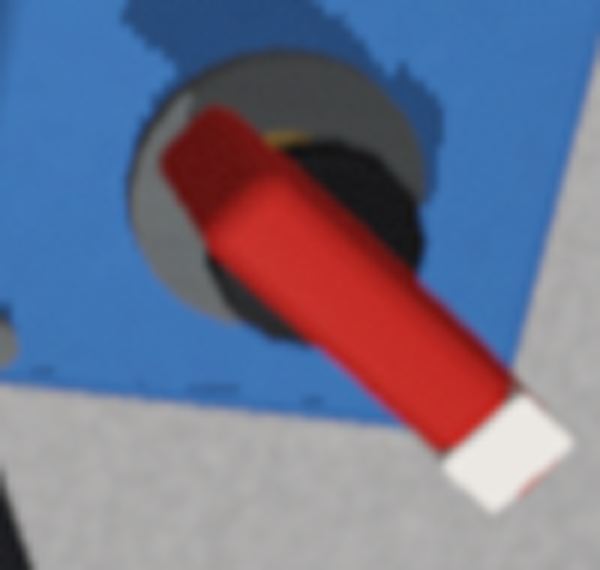

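The crop shows the bar's top face with its near end centre at about (389,239) and its far (white) end centre at (439,285) in full-image pixels.

```bash
python3 - <<'E'
from h import *
T=np.load("v1.npy");C=cam("wrist",T)
a,b=plane(C,(389.3,239.3),.148),plane(C,(439.2,284.7),.148);print("handle",a,b,np.linalg.norm(a-b),"c",(a+b)/2,"ang",np.arctan2(*(b-a)[1::-1]))
# other view check of the vent top: top camera
print(proj(cam("top"),np.r_[(a+b)[:2]/2,.148]), proj(cam("side"),np.r_[(a+b)[:2]/2,.148]))
n=np.array([.4953,-.1706]);v=((a+b)/2)[:2];print("neck-vent",np.linalg.norm(n-v),np.arctan2(*(n-v)[::-1])-np.pi/2)
P=lambda q:proj(C,(T@np.r_[q,1])[:3])
print("pred: fl near",P([.008,0,-.028]),"top near",P([-.036,0,-.022]),"top far",P([-.036,0,.022]),"fl sides",P([.008,-.028,0]),P([.008,.028,0]))
im=cv2.imread("pics/v1.png")[:,:,::-1];print(im[180:192,283,0].tolist(),im[215:245,283,0].tolist(),im[315:330,283,0].tolist())
E
```

```text
handle [ 0.454 -0.27   0.148] [ 0.5036 -0.3152  0.148 ] 0.06708580603692703 c [ 0.4788 -0.2926  0.148 ] ang -0.7385444978494473
[402.1995 231.7285] [357.6073 119.4819]
neck-vent 0.12312961076849455 -0.13424633791268992
pred: fl near [280.9898 189.3284] top near [280.394  232.4486] top far [280.6961 326.2267] fl sides [228.4793 240.2099] [333.7554 240.1315]
[146, 148, 149, 148, 146, 144, 144, 149, 164, 174, 176, 175] [145, 145, 146, 146, 146, 146, 146, 146, 146, 146, 146, 146, 146, 147, 150, 155, 160, 165, 169, 173, 174, 174, 175, 174, 175, 175, 175, 174, 187, 221] [238, 239, 239, 234, 215, 211, 228, 234, 230, 222, 199, 177, 170, 169, 168]
```

```bash
python3 - <<'E'
from h import *
C=cam("wrist",np.load("v1.npy"))
q=[plane(C,p,.08) for p in[(378,62),(485,75),(437,275),(340,268)]];print(np.array(q))
q=np.array(q);print("angles",[np.arctan2(*(u-v)[:2][::-1])-np.pi/2 for u,v in((q[0],q[3]),(q[1],q[2]))],"c",q.mean(0))
print([np.linalg.norm(q[i]-q[(i+1)%4]) for i in range(4)])
th=-.1
for i in(1,):
  for th in(-.06,-.1,-.134):
    c=q.mean(0)[:2];y=np.array([-np.sin(th),np.cos(th)]);print(th,"neck",c+.062*y,"vent",c-.062*y)
im=cv2.imread("pics/top0.png")[:,:,::-1].copy();m=mask(im,"blue");m[:, :325]=0;m[:205]=0;m[270:]=0
m=cv2.morphologyEx(m,cv2.MORPH_CLOSE,np.ones((25,25)));r=cv2.minAreaRect(cv2.findNonZero(m));bp=cv2.boxPoints(r);w=np.array([plane(cam("top"),p,.08) for p in bp]);print(w,w.mean(0));print([((w[(i+1)%4]-w[i])[:2]) for i in range(4)])
E
```

```text
[[ 0.4493 -0.1194  0.08  ]
 [ 0.5513 -0.1311  0.08  ]
 [ 0.5315 -0.3418  0.08  ]
 [ 0.423  -0.333   0.08  ]]
angles [np.float64(-0.12240347092645765), np.float64(-0.09356459615882717)] c [ 0.4888 -0.2313  0.08  ]
[np.float64(0.10264463763987097), np.float64(0.21165021262945197), np.float64(0.10883705881755597), np.float64(0.21521580201603682)]
-0.06 neck [ 0.4925 -0.1694] vent [ 0.485  -0.2932]
-0.1 neck [ 0.495  -0.1696] vent [ 0.4826 -0.293 ]
-0.134 neck [ 0.497  -0.1699] vent [ 0.4805 -0.2928]
[[ 0.4447 -0.1139  0.08  ]
 [ 0.5528 -0.1294  0.08  ]
 [ 0.5249 -0.3542  0.08  ]
 [ 0.4179 -0.3348  0.08  ]] [ 0.4851 -0.2331  0.08  ]
[array([ 0.1081, -0.0155]), array([-0.028 , -0.2248]), array([-0.107 ,  0.0194]), array([0.0269, 0.2209])]
```

Request:
drive_tool(increments=[[0,0.08,-0.03,0,0,0],[0,0.2,-0.07,0,0,0],[0,0.34,-0.12,0,0,0],[0,0.46,-0.16,0,0,0],[0,0.54,-0.19,0,0,0]])

```text
time: 10.92
eef_pos: [0.4968, -0.1714, 0.2763]
tool_rot: [1.209, 1.21, -1.211]
force: [-0.9, -0.9, -0.9]
opening: 0.0217
```

Request:
drive_tool(increments=[[0.05,0,0,0,0,0],[0.13,0,0,0,0,0],[0.2,0,0,0,0,0],[0.25,0,0,0,0,0],[0.25,0,0,0,0,0]])

```text
time: 11.33
eef_pos: [0.4928, -0.1719, 0.2106]
tool_rot: [1.209, 1.216, -1.216]
force: [0.1, -0.5, -2.3]
opening: 0.0217
```

Request:
drive_tool(increments=[[0,0,0,0,0,0],[0,0,0,0,0,0],[0,0,0,0,0,0],[0,0,0,0,0,0],[0,0,0,0,0,0]])

```text
time: 11.75
eef_pos: [0.4948, -0.1734, 0.2154]
tool_rot: [1.211, 1.207, -1.212]
force: [0.5, 0.3, -2.5]
opening: 0.0217
```

```bash
python3 - <<'E'
from h import *
print(pose());
T=pose();S=cam("side");im=snapshot("side");it=snapshot("top")
f=(T@np.array([.056,.001,-.0015,1]))[:3];print("foot",f,proj(S,f),proj(S,[.4955,-.1704,.1245]))
a=cv2.resize(im[90:190,270:400],None,fx=6,fy=6,interpolation=cv2.INTER_CUBIC);
cv2.imwrite("pics/s1.png",a[:,:,::-1])
E
```

```text
[[-0.0001  1.     -0.0032  0.4948]
 [-0.001  -0.0032 -1.     -0.1734]
 [-1.     -0.0001  0.001   0.2154]
 [ 0.      0.      0.      1.    ]]
foot [ 0.4958 -0.1719  0.1594] [331.8675 140.4168] [331.074  151.3641]
```

View pics/s1.png

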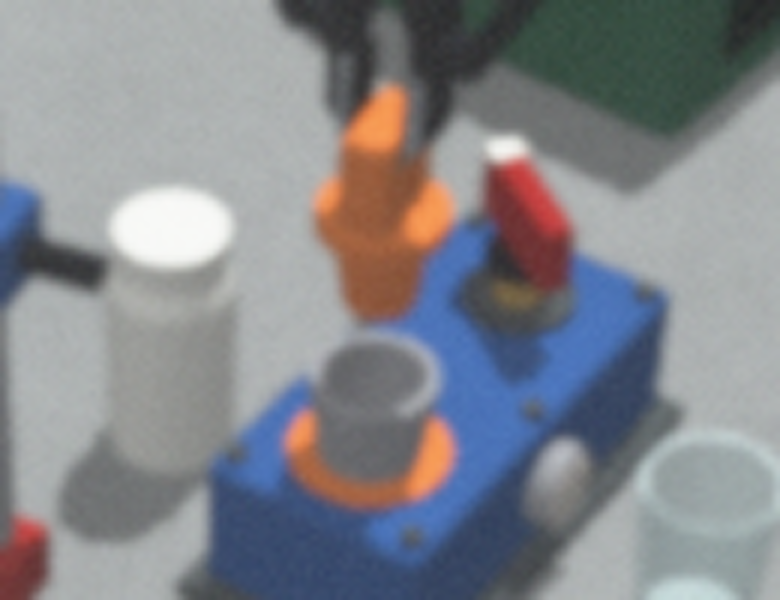

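The side view shows the bung upright, foot at about (333,141), with the rim centre at (333,152.5). That matches the predicted relation to within 1 px, so I'm lowering it slowly.

Request:
drive_tool(increments=[[0.04,0,-0.003,0,0,0],[0.08,0,-0.006,0,0,0],[0.12,0,-0.006,0,0,0],[0.16,0,-0.006,0,0,0],[0.18,0,-0.006,0,0,0]])

```text
time: 12.27
eef_pos: [0.4931, -0.171, 0.1662]
tool_rot: [1.21, 1.213, -1.215]
force: [-0.9, 0.7, -1.3]
opening: 0.0218
```

Request:
drive_tool(increments=[[0.01,0,0,0,0,0],[0.02,0,0,0,0,0],[0.03,0,0,0,0,0],[0.035,0,0,0,0,0],[0.04,0,0,0,0,0]])

```text
time: 12.68
eef_pos: [0.4945, -0.1717, 0.1596]
tool_rot: [1.21, 1.208, -1.213]
force: [0.2, -0.3, -1.4]
opening: 0.0221
```

Request:
drive_tool(increments=[[0.008,0,0,0,0,0],[0.016,0,0,0,0,0],[0.024,0,0,0,0,0],[0.032,0,0,0,0,0],[0.04,0,0,0,0,0]])

```text
time: 13.1
eef_pos: [0.4942, -0.1716, 0.1491]
tool_rot: [1.21, 1.209, -1.213]
force: [-0.4, 0.5, -1.4]
opening: 0.0219
```

Request:
drive_tool(increments=[[0.004,0,0,0,0,0],[0.008,0,0,0,0,0],[0.012,0,0,0,0,0],[0.012,0,0,0,0,0],[0.012,0,0,0,0,0]])

```text
time: 13.52
eef_pos: [0.4943, -0.1716, 0.1462]
tool_rot: [1.21, 1.209, -1.213]
force: [-0.9, -0.4, -2.0]
opening: 0.0219
```

Request:
drive_tool(increments=[[0.003,0,0,0,0,0],[0.006,0,0,0,0,0],[0.009,0,0,0,0,0],[0.012,0,0,0,0,0],[0.012,0,0,0,0,0]])

```text
time: 13.93
eef_pos: [0.4941, -0.1715, 0.143]
tool_rot: [1.21, 1.209, -1.213]
force: [-0.3, 0.6, -2.4]
opening: 0.022
```

Request:
drive_tool(increments=[[0.002,0,0,0,0,0],[0.004,0,0,0,0,0],[0.006,0,0,0,0,0],[0.008,0,0,0,0,0],[0.008,0,0,0,0,0]])

```text
time: 14.35
eef_pos: [0.4942, -0.1716, 0.1411]
tool_rot: [1.21, 1.209, -1.213]
force: [-0.2, -0.2, -1.2]
opening: 0.0218
```

Request:
drive_tool(increments=[[0.002,0,0,0,0,0],[0.004,0,0,0,0,0],[0.006,0,0,0,0,0],[0.006,0,0,0,0,0],[0.006,0,0,0,0,0]])

```text
time: 14.77
eef_pos: [0.4942, -0.1716, 0.1397]
tool_rot: [1.21, 1.209, -1.213]
force: [-0.5, -0.7, -1.2]
opening: 0.0221
```

Request:
drive_tool(increments=[[0.002,0,0,0,0,0],[0.004,0,0,0,0,0],[0.006,0,0,0,0,0],[0.006,0,0,0,0,0],[0.006,0,0,0,0,0]])

```text
time: 15.18
eef_pos: [0.4942, -0.1716, 0.1382]
tool_rot: [1.21, 1.209, -1.213]
force: [-0.2, 0.1, -1.8]
opening: 0.0218
```

Request:
drive_tool(increments=[[0.002,0,0,0,0,0],[0.004,0,0,0,0,0],[0.006,0,0,0,0,0],[0.006,0,0,0,0,0],[0.006,0,0,0,0,0]])

```text
time: 15.6
eef_pos: [0.4942, -0.1716, 0.1367]
tool_rot: [1.21, 1.209, -1.213]
force: [0.9, 0.9, -1.7]
opening: 0.0223
```

Request:
drive_tool(increments=[[0.002,0,0,0,0,0],[0.004,0,0,0,0,0],[0.006,0,0,0,0,0],[0.006,0,0,0,0,0],[0.006,0,0,0,0,0]])

```text
time: 16.02
eef_pos: [0.4942, -0.1716, 0.1358]
tool_rot: [1.21, 1.209, -1.213]
force: [-1.6, 0.5, 1.7]
opening: 0.0217
```

Request:
drive_tool(increments=[[0.002,0,0,0,0,0],[0.004,0,0,0,0,0],[0.004,0,0,0,0,0],[0.004,0,0,0,0,0],[0.004,0,0,0,0,0]])

```text
time: 16.43
eef_pos: [0.4943, -0.1717, 0.1357]
tool_rot: [1.21, 1.208, -1.213]
force: [-3.3, 0.5, 6.7]
opening: 0.022
```

Request:
drive_tool(increments=[[0.002,0,0,0,0,0],[0.004,0,0,0,0,0],[0.004,0,0,0,0,0],[0.004,0,0,0,0,0],[0.004,0,0,0,0,0]])

```text
time: 16.85
eef_pos: [0.4943, -0.1717, 0.1357]
tool_rot: [1.21, 1.207, -1.212]
force: [-4.4, 1.5, 9.2]
opening: 0.0216
```

```bash
python3 - <<'E'
from h import *
o=get_obs();print(o["force"],o["wrist_torque"],pose()[:3,3]);im=snapshot("side");S=cam("side")
a=cv2.resize(im[90:190,270:400],None,fx=6,fy=6,interpolation=cv2.INTER_CUBIC);cv2.imwrite("pics/s2.png",a[:,:,::-1])
E
```

```text
[-4.3636  1.4926  9.153 ] [0.2819 0.7397 0.0347] [ 0.4943 -0.1717  0.1357]
```

View pics/s2.png

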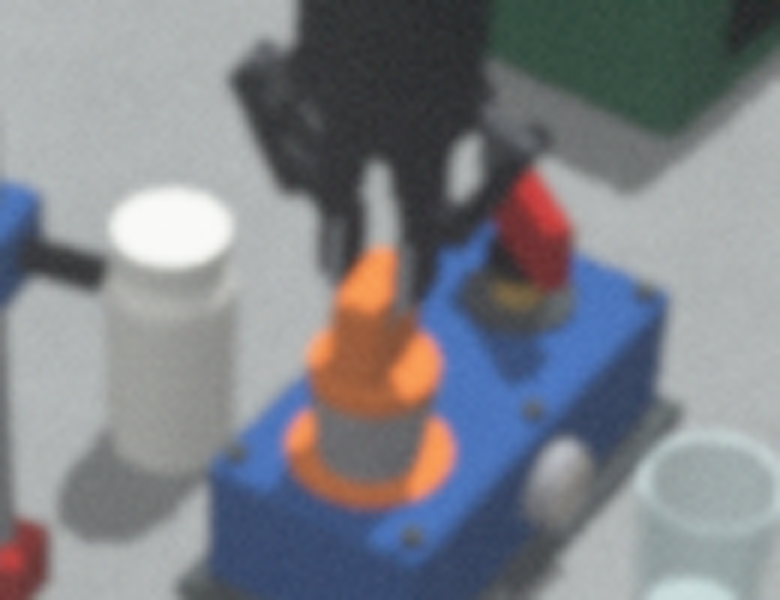

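The side view shows the flange down on the steel neck with no visible gap, at about crop (375,400). I'll relieve the side load and press a touch more to make sure it is home before letting go.

Request:
drive_tool(increments=[[0,-0.002,0,0,0,0],[0,-0.004,0,0,0,0],[0.002,-0.004,0,0,0,0],[0.004,-0.004,0,0,0,0],[0.004,-0.004,0,0,0,0]])

```text
time: 17.32
eef_pos: [0.4941, -0.1717, 0.1356]
tool_rot: [1.211, 1.205, -1.211]
force: [-3.4, 1.3, 10.2]
opening: 0.0221
```

Request:
drive_tool(increments=[[0.002,0,0,0,0,0],[0.004,0,0,0,0,0],[0.006,0,0,0,0,0],[0.006,0,0,0,0,0],[0.006,0,0,0,0,0]])

```text
time: 17.73
eef_pos: [0.4942, -0.1718, 0.1355]
tool_rot: [1.211, 1.205, -1.21]
force: [-6.9, 3.2, 15.4]
opening: 0.022
```

Request:
drive_tool(increments=[[0,-0.004,0.002,0,0,0],[0,-0.008,0.004,0,0,0],[0,-0.01,0.006,0,0,0],[0,-0.01,0.006,0,0,0],[0,-0.01,0.006,0,0,0]])

```text
time: 18.15
eef_pos: [0.4939, -0.1719, 0.1354]
tool_rot: [1.214, 1.203, -1.204]
force: [-0.3, 6.7, 14.3]
opening: 0.022
```

Request:
drive_tool(increments=[[0,0,0,0,0,0],[0,0,0,0,0,0],[0,0,0,0,0,0],[0,0,0,0,0,0],[0,0,0,0,0,0]])

```text
time: 18.57
eef_pos: [0.4939, -0.1718, 0.1354]
tool_rot: [1.214, 1.203, -1.204]
force: [1.2, 6.1, 13.5]
opening: 0.0219
```

```bash
python3 - <<'E'
from h import *
o=get_obs();print(o["force"],o["wrist_torque"],pose()); T=pose();C=cam("wrist",T);im=snapshot("wrist");cv2.imwrite("pics/w6.png",im[:,:,::-1])
print(blobs(mask(im,"orange"))[0])
P=lambda q:proj(C,np.array(q))
c=np.array([.4955,-.1704,.1325]);print("home flange pred",[P(c+d) for d in([.028,0,0],[-.028,0,0],[0,.028,0])])
E
```

```text
[ 1.2135  6.0709 13.4781] [ 0.9425 -0.1295  0.0313] [[ 0.0076  1.     -0.0015  0.4939]
 [ 0.0006 -0.0015 -1.     -0.1718]
 [-1.      0.0076 -0.0006  0.1354]
 [ 0.      0.      0.      1.    ]]
[([229, 157, 109, 168, 12772], [282.9, 234.4])]
home flange pred [array([338.0874, 241.1757]), array([229.93  , 241.7298]), array([283.9803, 189.2024])]
```

The flange edges show at columns 229–338, against 230–338 predicted for the home height. The z stop stays firm under side nudges, so the bung is home. I'll take off the push, then open.

Request:
drive_tool(increments=[[-0.004,0.002,-0.002,0,0,0],[-0.008,0.002,-0.004,0,0,0],[-0.012,0.002,-0.006,0,0,0],[-0.014,0.002,-0.006,0,0,0],[-0.014,0.002,-0.006,0,0,0]])

```text
time: 19.03
eef_pos: [0.493, -0.1719, 0.1355]
tool_rot: [1.212, 1.205, -1.21]
force: [3.5, 0.5, 5.3]
opening: 0.022
```

Request:
drive_tool(increments=[[0,0,0,0,0,0],[0,0,0,0,0,0],[0,0,0,0,0,0],[0,0,0,0,0,0],[0,0,0,0,0,0]])

```text
time: 19.45
eef_pos: [0.493, -0.1719, 0.1354]
tool_rot: [1.212, 1.205, -1.21]
force: [4.1, 0.7, 5.3]
opening: 0.0221
```

Request:
drive_tool(increments=[[0,0,0,0,0,0],[0,0,0,0,0,0],[0,0,0,0,0,0],[0,0,0,0,0,0],[0,0,0,0,0,0]], gripper=55)

```text
time: 19.87
eef_pos: [0.4904, -0.1714, 0.1332]
tool_rot: [1.21, 1.211, -1.215]
force: [-0.1, 0.3, -0.5]
opening: 0.0547
```

Request:
drive_tool(increments=[[-0.04,0,0,0,0,0],[-0.1,0,0,0,0,0],[-0.18,0,0,0,0,0],[-0.28,0,0,0,0,0],[-0.38,0,0,0,0,0]])

```text
time: 20.28
eef_pos: [0.491, -0.1714, 0.2305]
tool_rot: [1.21, 1.21, -1.214]
force: [-0.3, 0.0, -1.2]
opening: 0.0552
```

```bash
python3 - <<'E'
from h import *
print(get_obs()["qpos"])
v=np.array([.480,-.2928]);plan([((*v,.225),tool(.35)),((*v,.225),tool(.83))])
E
```

```text
[-0.4442  0.0184  1.3791 -0.0011  1.7468 -0.4414]
[0.022, -0.042, 0.486, -0.177, -0.0, 0.001]
[0.0, 0.0, 0.0, -0.24, 0.0, 0.0]
```

Request:
drive_tool(increments=[[0,-0.005,0.06,-0.03,0,0],[0.005,-0.015,0.18,-0.07,0,0],[0.01,-0.025,0.3,-0.11,0,0],[0.02,-0.035,0.42,-0.15,0,0],[0.02,-0.042,0.486,-0.177,0,0]])

```text
time: 20.7
eef_pos: [0.4797, -0.2958, 0.2243]
tool_rot: [0.944, 1.357, -0.948]
force: [0.1, 1.1, 0.4]
opening: 0.0552
```

Request:
drive_tool(increments=[[0,0,0,-0.06,0,0],[0,0,0,-0.12,0,0],[0,0,0,-0.18,0,0],[0,0,0,-0.23,0,0],[0,0,0,-0.24,0,0]], gripper=45)

```text
time: 21.12
eef_pos: [0.4805, -0.2932, 0.225]
tool_rot: [0.576, 1.494, -0.578]
force: [-0.2, 0.0, 0.1]
opening: 0.0449
```

Request:
drive_tool(increments=[[0,0,0,0,0,0],[0,0,0,0,0,0],[0,0,0,0,0,0],[0,0,0,0,0,0],[0,0,0,0,0,0]])

```text
time: 21.53
eef_pos: [0.4805, -0.293, 0.2243]
tool_rot: [0.578, 1.494, -0.58]
force: [-0.5, -0.5, 0.3]
opening: 0.0452
```

```bash
python3 - <<'E'
from h import *
print(pose(),get_obs()["qpos"]);T=pose();np.save("v3.npy",T);im=snapshot("wrist");C=cam("wrist",T)
print(blobs(mask(im,"red"))[0]);m=mask(im,"red");n=cv2.minAreaRect(cv2.findNonZero(m));print(n)
print("pred ends",[proj(C,[*p,.148]) for p in((.454,-.27),(.5036,-.3152),(.48,-.2928))])
si=snapshot("side")[90:190,270:400];a=cv2.resize(si,(546,420),interpolation=cv2.INTER_CUBIC)
cv2.imwrite("pics/v3.png",np.hstack([cv2.resize(im,(560,420))[:,150:420],a])[:,:,::-1])
cv2.imwrite("pics/v3w.png",im[:,:,::-1])
E
```

```text
[[-0.0021  0.6745  0.7383  0.4805]
 [-0.0001  0.7383 -0.6745 -0.293 ]
 [-1.     -0.0015 -0.0014  0.2243]
 [ 0.      0.      0.      1.    ]] [-0.6474  0.1138  1.2903 -0.0014  1.7391 -1.4781]
[([268, 146, 24, 80, 1744], [279.6, 185.4])]
((279.5, 185.5), (79.0, 23.0), 90.0)
pred ends [array([279.6292, 150.9117]), array([280.0773, 242.3587]), array([280.8047, 199.7649])]
```

View pics/v3.png

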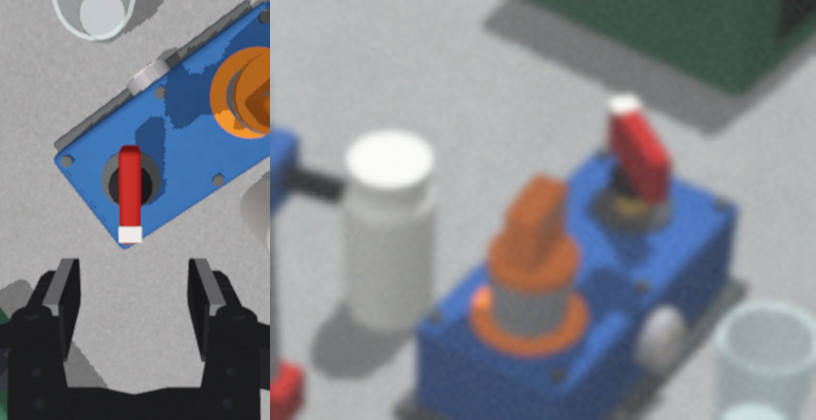

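The bung stands upright and seated in the neck. The handle is square between the fingers at column 280, with its ends at the predicted rows. I'm going down and gripping it.

Request:
drive_tool(increments=[[0.07,0,0,0,0,0],[0.17,0,0,0,0,0],[0.28,0,0,0,0,0],[0.37,0,0,0,0,0],[0.42,0,0,0,0,0]])

```text
time: 22.05
eef_pos: [0.4788, -0.2919, 0.1158]
tool_rot: [0.58, 1.499, -0.579]
force: [-0.6, -0.8, -0.3]
opening: 0.045
```

Request:
drive_tool(increments=[[0,0,0,0,0,0],[0,0,0,0,0,0],[0,0,0,0,0,0],[0,0,0,0,0,0],[0,0,0,0,0,0]])

```text
time: 22.47
eef_pos: [0.4813, -0.2937, 0.1214]
tool_rot: [0.577, 1.491, -0.58]
force: [0.4, -0.0, -0.5]
opening: 0.0453
```

Request:
drive_tool(increments=[[0,0,0,0,0,0],[0,0,0,0,0,0],[0,0,0,0,0,0],[0,0,0,0,0,0],[0,0,0,0,0,0]], gripper=5)

```text
time: 22.88
eef_pos: [0.4803, -0.293, 0.1193]
tool_rot: [0.578, 1.494, -0.579]
force: [0.0, -0.1, -0.0]
opening: 0.005
```

Request:
drive_tool(increments=[[0,0,0,0,0,0],[0,0,0,0,0,0],[0,0,0,0,0,0],[0,0,0,0,0,0],[0,0,0,0,0,0]])

```text
time: 23.3
eef_pos: [0.4803, -0.293, 0.1193]
tool_rot: [0.578, 1.494, -0.579]
force: [-0.6, 0.5, 0.9]
opening: 0.0049
```

```bash
python3 - <<'E'
from h import *
T=pose();print(T[:3,3],get_obs()["opening"]);C=cam("wrist",T);np.save("v4.npy",T)
im=snapshot("wrist");m=mask(im,"red");print("wrist red",blobs(m,20)[0]);cv2.imwrite("pics/v4.png",im[:,:,::-1])
print("pred",[proj(C,[*p,z]) for p,z in(((.454,-.27),.148),((.5036,-.3152),.148),((.454,-.27),.112),((.48,-.2928),.148))])
for r in range(100,420,20): print(r,"".join("R" if m[r,c] else ("#" if im[r,c].max()<60 else ("o" if im[r,c].min()>190 else ("B" if mask(im[r:r+1,c:c+1].copy(),"blue")[0,0] else "."))) for c in range(160,420,4)))
for n in("side","top"):
    j=snapshot(n);print(n,[b for b in blobs(mask(j,"red"),10)[0]],[b for b in blobs(mask(j,"orange"),30)[0]]);cv2.imwrite(f"pics/{n}4.png",j[:,:,::-1])
E
```

```text
[ 0.4803 -0.293   0.1193] 0.00488852322126658
wrist red [([259, 177, 37, 131, 3477], [278.5, 230.1])]
pred [array([277.2294, 192.9392]), array([278.1411, 332.6872]), array([278.4811, 173.5208]), array([279.2402, 269.2346])]
100 ................o...............BBBBBBB....BBBBBBBBBBBBBBBB......
120 ..............oo........BBBBBBBBBBBBBBBBBBBBBBBBBBBBBBBBBBBB.....
140 .........o.......BBBBBB.B.BBBBBBBBBBBBBBBBBBBBBBBBBBBBBBBBBBBB...
160 .o.o.......BBBBBBBBBBB.B.BBBBBBBBBBBBBBBBBBBBBBBBBBBBBBBBBBBBBBBB
180 .....BBBBB..BB.B.B.......B.RRRRRR.BBBBBBBBBBBBBBBBBBBBBBBBBBBBBBB
200 ....B....BBB...BBBBBB....RRRRRRRRR......BBBBBBBBBBBBBBBBBBBBBBBBB
220 ..o....oBBBBBBBBBB.....##RRRRRRRRR###....BBBB.BBBBBBBBBBBBBB....B
240 ....oo...o.oBB..BB..B.###RRRRRRRRR####..BBBBBBBBBBBBBBBBBB.o..oo.
260 ...o.ooooo....o..BBBBBBBB....#RRR#....B..BBBBBBBBB...o.........o.
280 ..o.o.oooooo....o.oo.####....#RRR#....####.o..oooooooo.......oo..
300 ..o.....oo.oooooooo.####....##RRR#....#####.ooo...........oo.....
320 ..##########...##############.ooo###############...##########....
340 #############################...o################################
360 #####.......################...oo..##############################
380 .####.....#################.......o##########################....
400 #################################################################
side [([355, 122, 8, 8, 25], [358.9, 125.0]), ([268, 178, 9, 8, 38], [272.6, 181.6])] [([328, 134, 10, 12, 59], [332.3, 138.9]), ([324, 147, 18, 11, 100], [332.8, 152.8]), ([132, 307, 32, 17, 328], [146.9, 315.6])]
top [([279, 188, 11, 15, 62], [283.2, 195.9]), ([394, 230, 12, 13, 63], [398.3, 237.2])] [([149, 160, 25, 21, 238], [160.6, 169.7]), ([341, 216, 26, 26, 486], [353.8, 228.3])]
```

```bash
python3 - <<'E'
from h import *
im=cv2.imread("pics/v4.png")[:,:,::-1].copy();h=cv2.cvtColor(im,cv2.COLOR_RGB2HSV);m=mask(im,"red")
for r in range(190,345,6):
    print(r,"".join(("R" if im[r,c,0]>150 else "r") if m[r,c] else ("B" if h[r,c,1]>130 and 100<h[r,c,0]<130 else str(min(9,int(h[r,c,2])//26))) for c in range(230,332,2)))
im=cv2.imread("pics/v3w.png")[:,:,::-1].copy();h=cv2.cvtColor(im,cv2.COLOR_RGB2HSV);m=mask(im,"red")
print("v3")
for r in range(140,290,8):
    print(r,"".join(("R" if im[r,c,0]>150 else "r") if m[r,c] else ("B" if h[r,c,1]>130 and 100<h[r,c,0]<130 else str(min(9,int(h[r,c,2])//26))) for c in range(190,372,3)))
E
```

```text
190 BBBBBBBBBB445444rrrrrrrrrrrrrrrrr3333332BBBBBBBBBBB
196 BBBBBBB44555544rrrrrrrrrrrrrrRRrr3333333333BBBBBBBB
202 BBBBB6455454454rrrRRRRRRRRRRRRRRr333333333334BBBBBB
208 BBBB54444454454rrrrRRRRRRRRRRRRRr2133333333334BBBBB
214 BBB644444444112rrrrRRRRRRRRRRRRRr2111233333333BBBBB
220 BBB644444411222rrrrRRRRRRRRRRRRRr21111123333334BBBB
226 BBB754444222222rrrrRRRRRRRRRRRRRr2111111233333BBBBB
232 BBBB64442222222rrrrRRRRRRRRRRRRRr2111111123334BBBBB
238 BBBBB6553222222rrrrRRRRRRRRRRRRRr21111111333BBBBBBB
244 BBBBBBB64122222rrrrRRRRRRRRRRRRRr2111111134BBBBBBBB
250 BBBBBBBBBBB2122rrrrRRRRRRRRRRRRRr2111114BBBBBBBBBBB
256 BBBBBBBBBBBBB12r44444422rRRRRRr23444446BBBBBBBBBBBB
262 BBBBBBBBBBBBBBB544444411rRRRRRr13444445BBBBBBBBBBBB
268 7BBBBBBBBBBBBBB444444411rRRRRRr124444443BBBBBBBBBBB
274 777BBBB11111112444444311rRRRRRr1144444431111111BBBB
280 777776211111113444444311rRRRRRr11444444421111111577
286 777774111111124444444211RRRRRRr11444444431111111267
292 777761111111124444444211RRRRRRr11344444441111111137
298 777721111111144444444111RRRRRRr11344444442111111114
304 775211111111111112455211RRRRRRr1
[... 912 characters left out ...]
BBBB63RRRRRRR14BBBBBBBBBBBBBBBB666666666
212 666666666666666666BBBBBBBBBRRRRRRRBBBBBBBBBBBBBB6666666666666
220 66666666666666666666BBBBBBBRRRRRRRBBBBBBBBBB66666666666666666
228 66666666666666666666666BBB799999997BBBB6666666666666666666666
236 6666666666666666666666666B79999999766666666666666666666666666
244 666666666666666666666666666B444566666666666666666666666666666
252 6666666666666666666666666666666666666666666666666666666666666
260 6666666433320466666666666666666666666666666666666611333366666
268 6666663333211366666666666666666666666666666666666600133336666
276 4111133332011266666666666666666666666666666666666500113333211
284 1111333330111166666666666666666666666666666666666410001333331
```

Request:
drive_tool(increments=[[0,0,0,0.025,0,0],[0,0,0,0.05,0,0],[0,0,0,0.075,0,0],[0,0,0,0.1,0,0],[0,0,0,0.1,0,0]])

```text
time: 23.87
eef_pos: [0.4803, -0.293, 0.1193]
tool_rot: [0.733, 1.445, -0.735]
force: [1.0, -0.6, -0.6]
opening: 0.0048
```

```bash
cat >> h.py <<'E'
def asc(im,rows,cols):
    h=cv2.cvtColor(im,cv2.COLOR_RGB2HSV);m=mask(im,"red")
    for r in rows: print(r,"".join(("R" if im[r,c,0]>150 else "r") if m[r,c] else ("B" if h[r,c,1]>130 and 100<h[r,c,0]<130 else str(min(9,int(h[r,c,2])//26))) for c in cols))
E
python3 - <<'E'
from h import *
o=get_obs();print(pose(),o["force"],o["wrist_torque"],o["opening"],o["qpos"])
im=snapshot("wrist");cv2.imwrite("pics/v5.png",im[:,:,::-1]);asc(im,range(166,345,8),range(220,342,2))
E
```

```text
[[-0.002   0.8079  0.5894  0.4803]
 [-0.0001  0.5894 -0.8079 -0.293 ]
 [-1.     -0.0017 -0.0011  0.1193]
 [ 0.      0.      0.      1.    ]] [ 1.046  -0.6048 -0.593 ] [ 0.0099  0.0178 -0.0193] 0.004849047144666974 [-0.6477  0.1448  1.464  -0.0013  1.5343 -1.2779]
166 BBBBBBBBBBBBBBBBBBBBBBBBBBBBBBBBBBBBBBBBBBBBBBBBBBBBBBBBBBBBB
174 BBBBBBBBBBBBBBBBBBBBBBBBBBBBBBBBBBBBBBBBBBBBBBBBBBBBBBBBBBBBB
182 BBBBBBBBBBBBBBBB64rrrrrrrrrrrrr33332223BBBBBBBBBBBBBBBBBBBBBB
190 BBBBBBBBBBBBBBB4rrrrrrrrrrrrrrrr3333333333323BBBBBBBBBBBBBBBB
198 BBBBBBBBBBBB44rrrrrrrrrrrRRRRrrrr333333333333333BBBBBBBBBBBBB
206 BBBBBBBBBB554rrrrRRRRRRRRRRRRRrrrr1112333333333333BBBBBBBBBBB
214 BBBBBBBBB54444rrrrRRRRRRRRRRRRRrrrr1111111233333333BBBBBBBBBB
222 BBBBBBBB6554454rrrRRRRRRRRRRRRRRrrrr1111111113333334BBBBBBBBB
230 BBBBBBBBB5444412rrrRRRRRRRRRRRRRRrrr211111111133333BBBBBBBBBB
238 BBBBBBBBBB6553222rrrRRRRRRRRRRRRRRrrr2111111112334BBBBBBBBBBB
246 BBBBBBBBBBBBB63222rrrrRRRRRRRRRRRRRrrr111111123BBBBBBBBBBBBBB
254 BBBBBBBBBBBBBBBB423RrrrrrRRRRRRRRRRrrrr2111BBBBBBBBBBBBBBBBBB
262 777BBBBBBBBBBBBBBBB7544444411rRRRRRr13444445BBBBBBBBBBBBBBBBB
270 77777777BBBBBB111111444444411rRRRRRr124444443111112BBBBBBBBB7
278 77777777777311111112444444311rRRRRRr11444444411111111BBB77777
286 77777777774111111124444444211RRRRRRr1144444443111111126777777
294 77777777751111111134444444211RRRRRRr1134444444211111112677777
302 77777777511111111111235555211RRRRRRr1135554311111111111267777
310 7777731111111111111111112421189999971134111111111111111111157
318 5421111111111111111111111111299999971111111111111111111111111
326 1111111111111111111111111111399999971111111111111111111111111
334 1111111111111111111111111111377777761111111111111111111111111
342 1111111111111111111111111111477777772221111111111111111111111
```

The fingers closed to 5 mm and turned without moving the bar. In the image their tips sit about 30 mm short of the reported TCP, which puts them just above the bar top. I'll open, realign and go 25 mm lower, watching the force.

Request:
drive_tool(increments=[[-0.02,0,0,-0.025,0,0],[-0.04,0,0,-0.05,0,0],[-0.04,0,0,-0.075,0,0],[-0.04,0,0,-0.1,0,0],[-0.04,0,0,-0.1,0,0]])

```text
time: 24.33
eef_pos: [0.4804, -0.2931, 0.1295]
tool_rot: [0.576, 1.494, -0.578]
force: [0.1, 0.1, -0.3]
opening: 0.0048
```

Request:
drive_tool(increments=[[0,0,0,0,0,0],[0,0,0,0,0,0],[0,0,0,0,0,0],[0,0,0,0,0,0],[0,0,0,0,0,0]], gripper=45)

```text
time: 24.75
eef_pos: [0.4803, -0.293, 0.1292]
tool_rot: [0.578, 1.494, -0.58]
force: [0.5, -0.2, 0.4]
opening: 0.0452
```

Request:
drive_tool(increments=[[0.02,0,0,0,0,0],[0.04,0,0,0,0,0],[0.06,0,0,0,0,0],[0.08,0,0,0,0,0],[0.09,0,0,0,0,0]])

```text
time: 25.17
eef_pos: [0.4797, -0.2926, 0.1053]
tool_rot: [0.579, 1.496, -0.579]
force: [0.1, 0.5, 0.4]
opening: 0.0453
```

```bash
python3 - <<'E'
from h import *
o=get_obs();print(pose(),o["force"],o["opening"])
im=snapshot("wrist");cv2.imwrite("pics/v6.png",im[:,:,::-1]);asc(im,range(176,345,8),range(160,402,4))
E
```

```text
[[-0.0037  0.6742  0.7386  0.4797]
 [ 0.0011  0.7386 -0.6742 -0.2926]
 [-1.     -0.0016 -0.0035  0.1053]
 [ 0.      0.      0.      1.    ]] [0.0719 0.4954 0.3852] 0.04534181653457676
176 777765BBBBBBBBBBBBBBBBBBBBBBBBBBBBBBBBBBBBBBBBBBBBBBBBBBBBBBB
184 7776BBBBBBBBBBBBBBBBBBBBBBB444444BBBBBBBBBBBBBBBBBBBBBBBBBBBB
192 75BBBBBBBBBBBBBBBBBBBBBB33rrrrrrrr334BBBBBBBBBBBBBBBBBBBBBBBB
200 7BB55553BBBBBBBBBBBBB6545rrrrrrrrr33333BBBBBBBBBBBBBBBBBBBBBB
208 77B6555BBBBBBBBBBBBB55554rrRRRRRRR433333BBBBBBBBBBBBBBBBBBBBB
216 7777BBBBBBBBBBBBBBB555554rRRRRRRRRr333333BBBBBBBBBBBBBBBBBBBB
224 777777BBBBBBBBBBBBB55552rrRRRRRRRRr1133334BBBBBBBBBBBBBBBBBBB
232 7777777BBBBBBBBBBBB54511rrRRRRRRRRr1113333BBBBBBBBBBBBBBBBBBB
240 777777777BBBBBBBBBB553112rRRRRRRRRr111133BBBBBBBBBBBBBBBBBBBB
248 77777777777BBBBBBBBB52112rRRRRRRRRr111134BBBBBBBBBBBBBBBBBBBB
256 777777777777BBBBBBBBB4222rRRRRRRRRr1112BBBBBBBBBBBBBBBBBB7777
264 777777777777744411BBBBB22rrRRRRRRRr11BBBBBBBB11444BBBB7777777
272 777777777412444111BBBBBB3rrRRRRRRRrBBBBBBBBBB1124441157777777
280 777777751114442111BBBBBBBRrRRRRRRR5BBBBBBBBBB1114444111777777
288 7777776111444411117BBBBBBRRRRRRRRR6BBBBBBBBB71111444411167777
296 777775111444411111777BBBBRRRRRRRRR6BBBBBB77761111144431117777
304 77775111355521111177777BBRRRRRRRRR6BBB77777771111145552111677
312 751111111116411114777777BRRRRRRRRR677777777772111156111111111
320 5111111111111111177777777RRRRRRRRR777777777777111111111111111
328 1111111111111111477777777888888888777777777777211111111111111
336 1111111111111111777777777999999999977777777777711111111111111
344 1111111111111114777777777999999999977777777777721111111111111
```

Request:
drive_tool(increments=[[0.02,0,0,0,0,0],[0.04,0,0,0,0,0],[0.06,0,0,0,0,0],[0.07,0,0,0,0,0],[0.07,0,0,0,0,0]])

```text
time: 25.63
eef_pos: [0.4797, -0.2926, 0.0882]
tool_rot: [0.579, 1.496, -0.579]
force: [-0.3, 1.0, -0.3]
opening: 0.0448
```

Request:
drive_tool(increments=[[0,0,0,0,0,0],[0,0,0,0,0,0],[0,0,0,0,0,0],[0,0,0,0,0,0],[0,0,0,0,0,0]], gripper=8)

```text
time: 26.05
eef_pos: [0.4785, -0.2953, 0.09]
tool_rot: [0.575, 1.495, -0.584]
force: [-6.1, -4.2, 0.4]
opening: 0.015
```

Request:
drive_tool(increments=[[0,0,0,0,0,0],[0,0,0,0,0,0],[0,0,0,0,0,0],[0,0,0,0,0,0],[0,0,0,0,0,0]])

```text
time: 26.47
eef_pos: [0.4785, -0.2953, 0.09]
tool_rot: [0.575, 1.495, -0.584]
force: [-5.1, -4.7, 1.5]
opening: 0.0148
```

Gripped at 15 mm. I'm recentring against the side force and turning clockwise in stages.

Request:
drive_tool(increments=[[0,-0.004,0,0,0,0],[0,-0.009,0,0.03,0,0],[0,-0.009,0,0.07,0,0],[0,-0.009,0,0.11,0,0],[0,-0.009,0,0.15,0,0]])

```text
time: 26.88
eef_pos: [0.4786, -0.2953, 0.09]
tool_rot: [0.811, 1.415, -0.815]
force: [-1.7, -0.4, 1.1]
opening: 0.015
```

Request:
drive_tool(increments=[[0,0,0,0.05,0,0],[0,0,0,0.1,0,0],[0,0,0,0.15,0,0],[0,0,0,0.2,0,0],[0,0,0,0.2,0,0]])

```text
time: 27.3
eef_pos: [0.4786, -0.2953, 0.0899]
tool_rot: [1.112, 1.268, -1.116]
force: [-1.8, -1.3, 1.3]
opening: 0.0147
```

```bash
python3 - <<'E'
from h import *
o=get_obs();T=pose();print(T,o["force"],T[:3,:3].T@o["force"],o["wrist_torque"],o["opening"],o["qpos"])
im=snapshot("wrist");asc(im,range(170,340,12),range(200,362,3))
E
```

```text
[[-0.0018  0.9917  0.1286  0.4786]
 [-0.0013  0.1286 -0.9917 -0.2953]
 [-1.     -0.002   0.001   0.0899]
 [ 0.      0.      0.      1.    ]] [-1.7672 -1.3142  1.3007] [-1.2959 -1.9241  1.0773] [-0.1284  0.2529 -0.0495] 0.01472431174433152 [-0.6522  0.1609  1.5054 -0.0021  1.4761 -0.781 ]
170 BBBBBBBBBBBBBBBBBBBBBBBBBBBBBBBBBBBBBBBBBBBBBBBBBBBBBB
182 BBBBBBBBBBBBBBBBBBBBBBBBBBBBBBBBBBBBBBBBBBBBBBBBBBBBBB
194 BBBBBBBBBBBBBBBBBBBBBB3rrrrrrrrrrr3BBBBBBBBBBBBBBBBBBB
206 BBBBBBBBBBBBBBBB333333rrrrrrrrrrrrr333333BBBBBBBBBBBBB
218 BBBBBBBBBBBBB55555333rrRRRRRRRRRRRR43333344BBBBBBBBBBB
230 BBBBBBBBBBBB555555322rrRRRRRRRRRRRRr133345555BBBBBBBBB
242 BBBBBBBBBBBB555551111rrRRRRRRRRRRRRr111155555BBBBBBBBB
254 BBBBBBBBBBBBB55412222rrRRRRRRRRRRRRr22221555BBBBBBBBBB
266 BBBBBBBBBBBBBBB544443rrRRRRRRRRRRRRr444436BBBBBBBBBBBB
278 BBBBBBBBBB21111444441rrRRRRRRRRRRRR22444431111BBBBBBBB
290 BBBBBBBBB1111134444312rRRRRRRRRRRRR1144444211113BBBBBB
302 7777777611111112566212RRRRRRRRRRRRR11366421111111BBBBB
314 7777511111111111111111RRRRRRRRRRRRR1211111111111111167
326 1111111111111111111112RRRRRRRRRRRRR1321111111111111111
338 111111111111111111111rRRRRRRRRRRRRR2321111111111111111
```

Request:
drive_tool(increments=[[0,0,0,0.055,0,0],[0,0,0,0.11,0,0],[0,0,0,0.165,0,0],[0,0,0,0.22,0,0],[0,0,0,0.27,0,0]])

```text
time: 27.77
eef_pos: [0.4787, -0.2953, 0.0899]
tool_rot: [1.504, 0.985, -1.507]
force: [-2.4, -1.0, 2.1]
opening: 0.015
```

Request:
drive_tool(increments=[[0,0,0,0.055,0,0],[0,0,0,0.11,0,0],[0,0,0,0.165,0,0],[0,0,0,0.21,0,0],[0,0,0,0.25,0,0]])

```text
time: 28.18
eef_pos: [0.4788, -0.2953, 0.0899]
tool_rot: [1.839, 0.63, -1.843]
force: [-0.6, -1.8, 1.8]
opening: 0.0147
```

Request:
drive_tool(increments=[[0,0,0,0.03,0,0],[0,0,0,0.06,0,0],[0,0,0,0.09,0,0],[0,0,0,0.12,0,0],[0,0,0,0.14,0,0]])

```text
time: 28.6
eef_pos: [0.4788, -0.2954, 0.09]
tool_rot: [2.01, 0.388, -2.014]
force: [-2.1, -1.5, 0.6]
opening: 0.0148
```

```bash
python3 - <<'E'
from h import *
o=get_obs();T=pose();print(T,o["force"],o["wrist_torque"],o["effort"],o["opening"],o["qpos"],np.arctan2(T[1,1],T[0,1]))
E
```

```text
[[-0.0016  0.3727 -0.928   0.4788]
 [-0.0016 -0.928  -0.3727 -0.2954]
 [-1.      0.0009  0.002   0.09  ]
 [ 0.      0.      0.      1.    ]] [-2.0908 -1.4625  0.6181] [-0.1733  0.2695  0.0695] [  1.2154 -36.1839 -29.5328   0.6604  -0.1376  -0.1998] 0.014819478828516633 [-0.6521  0.1609  1.5053 -0.0022  1.4757  0.537 ] -1.188896412376137
```

Request:
drive_tool(increments=[[0,0,0,0.015,0,0],[0,0,0,0.03,0,0],[0,0,0,0.045,0,0],[0,0,0,0.06,0,0],[0,0,0,0.07,0,0]])

```text
time: 29.02
eef_pos: [0.4788, -0.2954, 0.0899]
tool_rot: [2.09, 0.254, -2.094]
force: [-2.6, -1.4, 2.1]
opening: 0.015
```

Request:
drive_tool(increments=[[0,0,0,0.01,0,0],[0,0,0,0.02,0,0],[0,0,0,0.03,0,0],[0,0,0,0.04,0,0],[0,0,0,0.04,0,0]])

```text
time: 29.43
eef_pos: [0.4788, -0.2954, 0.09]
tool_rot: [2.133, 0.173, -2.137]
force: [-3.7, -4.1, 4.6]
opening: 0.015
```

```bash
python3 - <<'E'
from h import *
o=get_obs();T=pose();print(o["force"],o["wrist_torque"],o["effort"],o["opening"],o["qpos"],np.arctan2(T[1,1],T[0,1]))
im=snapshot("wrist");asc(im,range(194,340,24),range(200,362,3))
E
```

```text
[-3.679  -4.1134  4.5805] [-0.6035  0.558   1.8186] [  0.9785 -34.4238 -28.0001   1.7608  -0.1665   1.9787] 0.015030543833331992 [-0.6517  0.1609  1.5052 -0.0029  1.4757  0.7553] -1.406696998612441
194 BBBBBBBBBBBBBBBBBBBBB45rrrrrrrrrr35BBBBBBBBBBBBBBBBBBB
218 BBBBBBBBBBBBB4333333RRRRRRRRRRRRRR555555555BBBBBBBBBBB
242 BBBBBBBBBBBB33333111RRRRRRRRRRRRRRR1111155555BBBBBBBBB
266 BBBBBBBBBBBBBBB355554RRRRRRRRRRRRrr1555546BBBBBBBBBBBB
290 BBBBBBBBB111113555531rRRRRRRRRRRRRr1155555211112BBB777
314 7777611111221111111111RRRRRRRRRRRRr1121111112222111177
338 11111111111111111111146RRRRRRRRRRRRr111111111111111111
```

The torque rose to 1.8 N m at yaw −1.41, against an expected stop at about −1.35, so the vent is tight on its stop. I'll open, lift straight up and check.

Request:
drive_tool(increments=[[0,0,0,0,0,0],[0,0,0,0,0,0],[0,0,0,0,0,0],[0,0,0,0,0,0],[0,0,0,0,0,0]], gripper=45)

```text
time: 29.9
eef_pos: [0.4787, -0.2942, 0.0887]
tool_rot: [2.136, 0.174, -2.14]
force: [0.7, -0.3, -0.1]
opening: 0.0449
```

Request:
drive_tool(increments=[[-0.04,0,0,0,0,0],[-0.12,0,0,0,0,0],[-0.25,0,0,0,0,0],[-0.4,0,0,0,0,0],[-0.54,0,0,0,0,0]])

```text
time: 30.32
eef_pos: [0.4788, -0.2944, 0.2265]
tool_rot: [2.135, 0.173, -2.139]
force: [1.1, -0.5, 0.1]
opening: 0.0452
```

Request:
drive_tool(increments=[[-0.05,0,0,0,0,0],[-0.1,0,0,0,0,0],[-0.1,0,0,0,0,0],[-0.1,0,0,0,0,0],[-0.1,0,0,0,0,0]])

```text
time: 30.73
eef_pos: [0.4784, -0.2941, 0.2468]
tool_rot: [2.133, 0.177, -2.144]
force: [0.4, 0.8, -0.4]
opening: 0.0449
```

```bash
python3 - <<'E'
from h import *
o=get_obs();T=pose();print(o["time"],T,o["force"],o["opening"]);C=cam("wrist",T)
im=snapshot("wrist");cv2.imwrite("pics/v7.png",im[:,:,::-1]);m=mask(im,"red");print(blobs(m,30)[0])
asc(im,range(120,290,8),range(190,372,3))
# bar direction from top-face bright red pixels, rays on z=.148
b=cv2.findNonZero(((m>0)&(im[:,:,0]>150)).astype(np.uint8));(c,(w,h),_)=cv2.minAreaRect(b);l=cv2.fitLine(b,cv2.DIST_L2,0,.01,.01).ravel();print(c,w,h,l)
p,q=[plane(C,(l[2]+s*l[0],l[3]+s*l[1]),.148) for s in(-30,30)];print("bar angle mod pi",np.arctan2(q[1]-p[1],q[0]-p[0])%np.pi)
for n in("side","top"):
    j=snapshot(n);cv2.imwrite(f"pics/{n}7.png",j[:,:,::-1]);i0=cv2.imread(f"pics/{n}0.png")[:,:,::-1].copy()
    for cc in("orange","red","green"): print(n,cc,blobs(mask(i0,cc),30)[0],"->",blobs(mask(j,cc),30)[0])
    d=(cv2.absdiff(cv2.medianBlur(i0,5),cv2.medianBlur(j,5)).max(2)>45).astype(np.uint8);print("changed",[x[0] for x in blobs(d,60)[0]])
print("home flange/grip in side",[proj(cam("side"),[.4955,-.1704,z]) for z in(.1325,.1565,.1765)],"top",[proj(cam("top"),[.4955,-.1704,z]) for z in(.1325,.1765)])
E
```

```text
30.7333 [[-0.0054  0.161  -0.9869  0.4784]
 [ 0.0026 -0.9869 -0.161  -0.2941]
 [-1.     -0.0034  0.0049  0.2468]
 [ 0.      0.      0.      1.    ]] [ 0.4118  0.8202 -0.4222] 0.044889167283972624
[([273, 141, 24, 74, 1485], [285.0, 177.2])]
120 8BBBBBBBBBBBBBBBBBBBBBBBBBBBBBBBBBBBBBBBBBBBBBBB4444446666666
128 97BBBBBBBBBBBBBBBBBBBBBBBBBBBBBBBBBBBBBBBBBBBBBBBBBBB66666666
136 66BBBBBBBBBBBBBBBBBBBBBBBBBBBBBBBBBBBBBBBBBBBBBB4444B66666666
144 66BBBBBBBBBBBBBBBBBBBBBBBBBB3rrrrr4BBBBBBBBBBBBBBBBBB66666666
152 6BBBBBBBBBBBBBBBBBBBBBBBBB22rRRRRRR4444BBBBBBBBBBBBB766666666
160 BBBBBBBBBBBBBBBBBBBBBBBB2222rRRRRRR344444BBBBBBBBBB6666666666
168 BBBBBBBBBBBBBBBBBBBBBBB22211rRRRRRRr113445BBBBBBBB66666666666
176 BBBBBBBBBBBBBBBBBBBBBBB222112RRRRRRr111345BBBBBBB666666666666
184 BBBBBBBBBBBBBBBBBBBBBBBB22011RRRRRRR11144BBBBBBB6666666666666
192 BBBBBBBBBBBBBBBBBBBBBBBBBB210RRRRRRR135BBBBBBBB66666666666666
200 55BBB4444BBBBBBBBBBBBBBBBBBBBrRRRRRRBBBBBBBBBB666666666666666
208 66666666766BBBBBBBBBBBBBBBBBB4RRRRRRBBBBBBBBB5666666666666666
216 666666666666666666665BBBBBBBB78888887BBBBBBB56666666666666666
2
[... 2405 characters left out ...]
, 211.5]), ([214, 205, 20, 23, 314], [223.2, 215.5])] -> [([497, 161, 63, 36, 579], [526.2, 172.5]), ([488, 198, 72, 53, 1773], [529.5, 228.3]), ([214, 205, 20, 23, 332], [223.1, 215.6])]
changed [[377, 144, 119, 113, 4287], [506, 188, 9, 15, 78], [156, 204, 21, 22, 345], [149, 214, 6, 20, 69], [474, 215, 16, 26, 194], [345, 216, 22, 26, 370], [313, 217, 163, 166, 8834], [172, 318, 30, 14, 251], [239, 325, 73, 47, 2117], [343, 346, 31, 31, 748], [339, 362, 221, 58, 8206], [197, 397, 31, 23, 475], [178, 398, 18, 8, 62]]
home flange/grip in side [array([331.2139, 148.9765]), array([331.641 , 141.6898]), array([332.0055, 135.4715])] top [array([354.7187, 224.6524]), array([357.4823, 221.3703])]
```

```bash
python3 - <<'E'
from h import *
o=get_obs();print(o["time"],o["force"],o["joint_velocities"]);print(hand_in())
E
```

```text
30.8833 [-0.5207  0.2001  0.4431] [ 0.0012 -0.0042 -0.0108 -0.0009  0.0029  0.    ]
the job is handed in; nothing more can be done
None
```

The orange bung is seated in the cell's neck and the vent handle is turned clockwise to its stop. I handed the job in at about 31 s; no verdict was reported.

**Bung:** I drew it out along its 32° axis and carried it round in front of the stand. I then lowered it upright until it met a hard stop, which held at about 15 N and under small side nudges. Before I let go, the flange edges showed at columns 229–338, against 230–338 predicted for fully home. After release the side view showed it upright in the neck.

**Vent:** My first grip on the handle closed on nothing. The fingertips sat about 30 mm short of the reported TCP, so they were above the bar. I went about 30 mm lower and gripped it at 15 mm opening. I then turned it until the torque rose to 1.8 N m. The bar had turned about 2.19 rad and ended near 2.81 rad, against 2.8 for shut tight.

**Last checks:**
- **Green bung, decoy, stand:** their colour marks had not moved in either fixed camera.
- **White bung, jar, tin, dish:** image differencing showed no change at their places in the side view. In the top view the arm hides part of the cell area.
- **Robot:** the arm was clear above the cell, with the wrist force near zero.

**Checks that disagreed:**
- The bung's hard stop came about 5 mm lower than my first estimate. It sat about 4 mm higher in the hand than planned, which explains this.
- My first estimate of the cell's yaw from the top view, −0.06 rad, was off. Later views gave −0.12 rad.
- I had used all 12 picture views by the time of the vent turn, so everything after that was checked from numbers only.

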